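Pack the spares case and screw its sloping cover down

TASK

Pack the grey spares case: put the block battery and the plug-in crystal inside, one in each compartment so that the crystal's pins cannot short the battery, and then fold the cover fully shut. Then take the wide-bladed screwdriver out of its wooden block, set it square to the sloping cover in the slot of each of the two captive quarter-turn screws, and with it turn both clockwise as far as they go, so that their tongues lock the cover (never turn them while the cover is up). Finally hang the screwdriver back in its hole in the block, upright and fully home, and leave the other things on the desk where they are.

Things in the scene. Friction and masses are not known exactly. Their poses are not given: they have to be found in the camera images.
- case: Fixed grey steel wedge, 160 (x) x 190 (y) mm; origin: centre of its underside, x from the low front wall (56 mm, robot side) to the rear wall (131 mm), z up. Walls 3 mm; inner floor at z 6 mm. A divider 48 mm high along x at y = 0 parts it into two compartments, 154 x 92 mm each. An inward flange covers the front 14 mm of the 25-degree mouth; a fixed small valve stands in each rear corner.
- cover (a joint): Cover angle about the hinge on top of the rear wall, rad: 0 = shut (sloping 25 degrees down to the front), 2.01 = upright, 2.27 = its stop. It starts open, 2 to 15 degrees behind upright. Hinge friction holds it near upright; pushed some 25 degrees forward of upright it falls slowly shut by its own weight (0.24 kg).
- cover_hinge (a point): Middle of the hinge line of the cover: top rear edge of the case, 131 mm above the desk; fixed, axes as the case's
- cover_edge (a point): Middle of the cover's free edge, on its outer face, 181 mm from the hinge line; moves with the cover, a 3 mm plate 194 mm wide. z axis: the cover's outward normal; x axis: in its plane from the free edge to the hinge. A 50 mm wide pull lip sticks out 11 mm beyond the edge.
- screw_left (a joint): Turn of the left captive screw in the cover, rad: grows clockwise seen from outside on its head. 0 = open stop, slot running up and down the slope; 1.57 = locked stop, slot level across the case, its tongue under the case's front flange. It starts at 0 to 0.35; past 0.7 the tongue fouls the flange unless the cover is shut. Turning takes about 0.06 N m; it stays where it is left.
- screw_right (a joint): The same for the right captive screw.
- screw_left_slot (a point): Centre of the slot's floor in the left screw's head. x along the slot, z out of the head, square to the cover (with the cover shut: 25 degrees from vertical, leaning to the front). The steel head is 26 mm across and stands 8.5 mm off the cover; the slot runs right across, 6.5 mm deep, 6 mm wide, mouth chamfered to 9 mm. It lies 134 mm from the hinge line, 52 mm left of the middle.
- screw_right_slot (a point): The same for the right screw, 52 mm to the right of the middle.
- block: Fixed wooden screwdriver block, 84 (x) x 56 (y) x 66 mm tall, on the desk left of the mat; origin: centre of its underside, z up.
- block_hole (a point): Centre of the mouth of the block's large round hole, on its top face, 14 mm along the block's x from its middle. The hole is 22.5 mm across with a chamfered rim and goes right through.
- driver: Loose screwdriver, 80 g, hanging in the block's hole by its shoulder. Origin: centre of that shoulder; z up the tool, x along the blade's width. Pale wooden handle 62 mm long, 34 mm across, with two flats 26 mm apart square to y: grip across them. Below: ferrule 18 mm across, 14 mm long, an 8 mm shank, a blade 17 mm wide, 2.5 mm thick (y) at the tip. Half turns are alike.
- driver_grip (a point): On the driver's axis, 34 mm above its shoulder: where to grip it.
- driver_tip (a point): Middle of the blade's end, on the driver's axis, 58 mm below its shoulder.
- battery: Loose rectangular block battery with two snap terminals on top, dark with a tan band, 18 (x) x 27 (y) x 49 mm (z), 45 g, standing upright on the mat; origin: centre of its underside.
- crystal: Loose plug-in crystal: small flat dark-brown case with two metal pins on its +x end, 42 (x, with pins) x 28 (y) x 11 mm (z), lying flat on the mat; the solid case reaches from 11 mm behind to 12 mm before the origin, the pins on to 21 mm. Origin: on its underside.
- valve_voltmeter: Tall fixed bench meter right behind the middle of the work, 182 (x) x 122 (y) x 239 mm tall; origin: centre of its underside. Carry things round its front, not through it.
- loupe: Bystander, to be left alone: black eye loupe, a barrel 37 mm across and 34 mm tall, by the front edge. Origin: centre of its underside.
- coax_tee: Bystander, to be left alone: grey metal coax T-piece, 26x42x12 mm. Origin: centre of its underside.
- pliers: Bystander, to be left alone: black-handled pliers, 47x141x13 mm, on the bare desk at the left. Origin: centre of its underside.
- tape_roll: Bystander, to be left alone: roll of black tape lying flat, 62 mm across, 19 mm tall, left of the block. Origin: centre of its underside.
- banana_plug: Bystander, to be left alone: red banana plug, 11x49x11 mm, lying by the front edge. Origin: centre of its underside.
- fine_driver: Bystander, to be left alone: thin instrument screwdriver, 143 mm long, 14 mm thick, lying on the mat by the front edge. Origin: centre of its underside.

How it is judged:
On the way, in this order (a step that is already met when the one before it is completed fails the run):
1. battery and crystal lie in the open case, one in each compartment, let go (x of battery in the frame of case between -0.078 and 0.078 m and y of battery in the frame of case between -0.094 and 0.094 m and z of battery in the frame of case between 0 and 0.06 m and x of crystal in the frame of case between -0.078 and 0.078 m and y of crystal in the frame of case between -0.094 and 0.094 m and z of crystal in the frame of case between 0 and 0.06 m and ((y of battery in the frame of case above 0.003 m and y of crystal in the frame of case below -0.003 m) or (y of battery in the frame of case below -0.003 m and y of crystal in the frame of case above 0.003 m)) and value of joint cover above 0.8 rad and contact force between the fingers and battery below 0.1 N and contact force between the fingers and crystal below 0.1 N), for 0.2 s.
2. the cover is fully shut over them (value of joint cover below 0.035 rad), for 0.2 s.
3. one captive screw is turned to its locked stop by the driver standing square in its slot (value of joint cover below 0.035 rad and ((value of joint screw_left above 1.4 rad and distance between driver_tip and screw_left_slot below 0.005 m and angle between the z axis of driver and the z axis of screw_left_slot, either way round below 0.3 rad) or (value of joint screw_right above 1.4 rad and distance between driver_tip and screw_right_slot below 0.005 m and angle between the z axis of driver and the z axis of screw_right_slot, either way round below 0.3 rad))), for 0.1 s.
4. the other one too (all of step 3 and value of joint each of screw_left, screw_right above 1.4 rad), for 0.1 s.
At the end, for the whole second after the job is handed in: Battery and crystal inside the case on opposite sides of its divider; cover shut (under 0.035 rad); both screws at 1.4 rad or more of their 1.57; the driver hanging at rest in the block's hole: its shoulder within 4 mm of the block's top and 5 mm of the hole's centre, tilted less than 0.12 rad (x of battery in the frame of case between -0.078 and 0.078 m and y of battery in the frame of case between -0.094 and 0.094 m and z of battery in the frame of case between 0 and 0.06 m and x of crystal in the frame of case between -0.078 and 0.078 m and y of crystal in the frame of case between -0.094 and 0.094 m and z of crystal in the frame of case between 0 and 0.06 m and ((y of battery in the frame of case above 0.003 m and y of crystal in the frame of case below -0.003 m) or (y of battery in the frame of case below -0.003 m and y of crystal in the frame of case above 0.003 m)) and value of joint cover below 0.035 rad and value of joint each of screw_left, screw_right above 1.4 rad and horizontal distance between driver and block_hole below 0.005 m and z of driver in the frame of block_hole between -0.004 and 0.004 m and angle between driver's own z axis and vertical below 0.12 rad and linear speed of driver below 0.02 m/s); the robot touches nothing.
It fails at once if a screw is turned past 0.7 rad while the cover is up (its tongue would foul the flange) (value of joint cover above 0.1 rad and value of joint any of screw_left, screw_right above 0.7 rad).
It fails at once if a bystander is shifted by more than 30 mm (distance of any of loupe, coax_tee, pliers, tape_roll, banana_plug, fine_driver from where it was at the start of the episode above 0.03 m).
It also fails if it takes over 72 s, if anything falls off the work surface, if the arm or the gripper's body presses on something with over 40 N, if the wrist force passes 120 N, or if a joint passes its speed limit or range.

ROBOT

A 6-joint arm with a two-finger parallel gripper is mounted at the origin on a cart in front of the work surface, level with it; the furniture and walls round the work are solid. World frame = base frame: x ahead of the robot, y to its left, z up, the work surface at z = 0. Lengths are in m, angles in rad, forces in N, time in s.
With the tool pointing down it reaches from about 0.35 to 0.85 m from the base axis. Payload 8.1 kg.
Tool frame: the origin (TCP) lies on the mounting face of the last link; the fingertips stand 186 mm ahead of it and the grasp point (between the pads) lies 167 mm ahead of it (robot.finger_overhang is the distance from the TCP to the fingertips, in m); z points along the fingers, y is the line along which they close (so a half turn about z gives the same grasp; the last joint's range is limited). The gripper opens to 93 mm and grips with 3 to 60 N. Pads are 15 mm wide; open, the fingers measure 128 mm over their backs; the gripper's body (75 mm by 188 mm) begins 65 mm behind the grasp point.
Start: joints at [1.211, 0.13, 1.488, -0, 1.523, -0.085], TCP at [0.163, 0.577, 0.405] pointing down, gripper open.
Joint ranges: [-2.96, 2.96], [-0.89, 2.26], [0.02, 2.5], [-1.34, 4.48], [0, 2.73], [-2.66, 2.66]. Speed limits (rad/s): [2.39, 2.39, 2.79, 3.14, 3.14, 3.14].

INTERFACE

Orientations are given as a rotation vector (axis times angle).
In Python, from plant import readout, read_camera, get_calibration, job, robot gives the robot as it stands.
- The arm moves only by the shell command python3 -m handwheel 'ROWS' [FORCE]. ROWS is JSON, a list of rows, each a list of 5 numbers: the shift along the world's x, y, z in cm, then the turn about the world's z in rad, then the closure, from 0 (fully open) to 1 (shut). In form: [[tx, ty, tz, spin, gripper], ...]. A call has 1 to 10 rows; each row shifts and turns the commanded pose from where the row before left it; what a row does not reach is not made up. A row lasts 1/8 s, in which the tool goes at most 62.5 mm and 10.7 degrees, less where a joint would pass 70% of its speed; a pose out of reach is approached as far as the arm can. A call is refused whole if a number of a shift passes 6.25 or a number of a turn 0.188, either way. A call with a gripper value outside its range is refused whole. The fingers move at their own pace and stop on an object; FORCE is the grip in N (left out, the last holds). Time passes only in rows, so rows that do not move let the fingers close. It gives the time, the measured TCP pose, the force, the opening and the grip force at its end, in the units of the state.
- readout.read_state(): the state, without advancing time (a new reading comes with each control period).
- read_camera(name): name is "side" or "top" or "wrist"; returns the picture (384x512x3 uint8, red, green, blue); there is no depth.
- get_calibration(name): a dict with "fovy" (degrees; the focal length in pixels is half the picture's height over the tangent of half this angle, whatever the lens; pixels are square), "cx", "cy" (the principal point, pixels), "dist_coeffs" ([k1, k2, p1, p2, k3] as OpenCV has them; the pictures are not rectified), "pose" (4x4, takes a point from camera to world coordinates). Camera axes: x right, y down, z forward; pixel columns grow to the right and rows downward; lengths in m; the calibration is good to about 2 mm. A picture is of the moment at which its call begins: read the wrist's pose just before it. get_calibration takes no time and is no camera call; for the wrist camera it gives the pose at the moment of the call.
- job.close_job(): hands the job in; it is judged then, once.
The state is a dict: "t": time; "q": joint angles; "dq": joint speeds; "joint_torque": joint torques, N m; "tool_pos": TCP position; "orientation": TCP orientation; "force": force on the tool from outside, world axes, zero at the start; "wrist_torque": the same for the moment, N m; "opening": finger opening in m; "gripper_force": force on a finger pad.
Only numpy, scipy, OpenCV 4.12 (cv2) and the standard library are available. Lean on these libraries where they do the work, as an engineer would, in place of code of your own. Each camera call takes 0.05 s, during which the arm holds its last target. There are 200 camera calls.

## Working session

There is one attempt and no reset: what is moved stays moved. The work goes in short steps, Python scripts to look and compute and a shell command to move; the robot and the scene stay as the last step left them, time stands still between calls to the robot, and variables do not carry over. Pictures are saved under pics/ and viewed, at most 10 in all, crops included, and the job is handed in when it is done.

```bash
mkdir -p pics
cat > h.py <<'E'
import numpy as np, cv2, json
from plant import readout, read_camera, get_calibration, job, robot
def KD(c):
    f=192/np.tan(np.radians(c['fovy'])/2)
    return np.array([[f,0,c['cx']],[0,f,c['cy']],[0,0,1.]]),np.array(c['dist_coeffs'],float)
def ray(c,uv):
    K,D=KD(c);p=cv2.undistortPoints(np.array([[uv]],float),K,D)[0,0]
    T=np.array(c['pose']);d=T[:3,:3]@[p[0],p[1],1];return T[:3,3],d/np.linalg.norm(d)
def onz(c,uv,z):
    o,d=ray(c,uv);return o+d*(z-o[2])/d[2]
def proj(c,P):
    K,D=KD(c);T=np.linalg.inv(np.array(c['pose']))
    return cv2.projectPoints(np.array(P,float).reshape(-1,1,3),cv2.Rodrigues(T[:3,:3])[0],T[:3,3],K,D)[0][:,0]
def tri(c1,u1,c2,u2):
    o1,d1=ray(c1,u1);o2,d2=ray(c2,u2)
    s=np.linalg.lstsq(np.c_[d1,-d2],o2-o1,rcond=None)[0]
    a,b=o1+s[0]*d1,o2+s[1]*d2;return (a+b)/2,np.linalg.norm(a-b)
def snap(n,f):
    c=get_calibration(n);im=read_camera(n);cv2.imwrite(f'pics/{f}.png',im[:,:,::-1])
    json.dump({k:np.array(v).tolist() for k,v in c.items()},open(f'pics/{f}.json','w'));return c,im
def load(f): return json.load(open(f'pics/{f}.json')),cv2.imread(f'pics/{f}.png')
def crop(f,u0,v0,w,h,k,out):
    im=load(f)[1][v0:v0+h,u0:u0+w];cv2.imwrite(f'pics/{out}.png',cv2.resize(im,None,fx=k,fy=k,interpolation=cv2.INTER_CUBIC))
E
python3 - <<'E'
from h import *
for n in('top','side','wrist'):
    c,_=snap(n,n+'0');print(n,c['fovy'],np.round(c['pose'],3).tolist())
for n in('top','side'):
    im=load(n+'0')[1];cv2.imwrite(f'pics/{n}0b.png',cv2.resize(im,(800,600),interpolation=cv2.INTER_CUBIC))
print(readout.read_state())
E
```

```text
top 51.244225828812986 [[-0.001, -0.981, 0.192, 0.306], [-1.0, 0.003, 0.01, 0.082], [-0.01, -0.192, -0.981, 1.131], [0.0, 0.0, 0.0, 1.0]]
side 54.518399990877896 [[0.836, -0.239, 0.494, -0.007], [-0.548, -0.406, 0.731, -0.681], [0.026, -0.882, -0.471, 0.594], [0.0, 0.0, 0.0, 1.0]]
wrist 71.31253241008721 [[0.271, 0.929, 0.253, 0.093], [0.963, -0.261, -0.074, 0.597], [-0.002, 0.264, -0.965, 0.384], [0.0, 0.0, 0.0, 1.0]]
{'t': 0.15, 'q': array([ 1.21057640e+00,  1.30970420e-01,  1.48900932e+00, -9.91541919e-06,
        1.52301355e+00, -8.54201415e-02]), 'dq': array([ 0.00052512, -0.00039461, -0.00323779,  0.00133431, -0.00083633,
       -0.00180116]), 'joint_torque': array([ 8.33495906e-04, -5.60477793e+01, -4.92335057e+01,  7.68977241e-02,
        3.05738579e-02, -6.27565191e-05]), 'tool_pos': array([0.16274308, 0.57732694, 0.40394944]), 'orientation': array([-4.30255667e-01, -3.11168698e+00,  2.14895545e-03]), 'force': array([0.0785544 , 1.05021508, 0.39856929]), 'wrist_torque': array([-0.04748979, -0.01136247,  0.00943067]), 'gripper_force': 0.0, 'opening': 0.09302256223483354}
```

View pics/top0b.png

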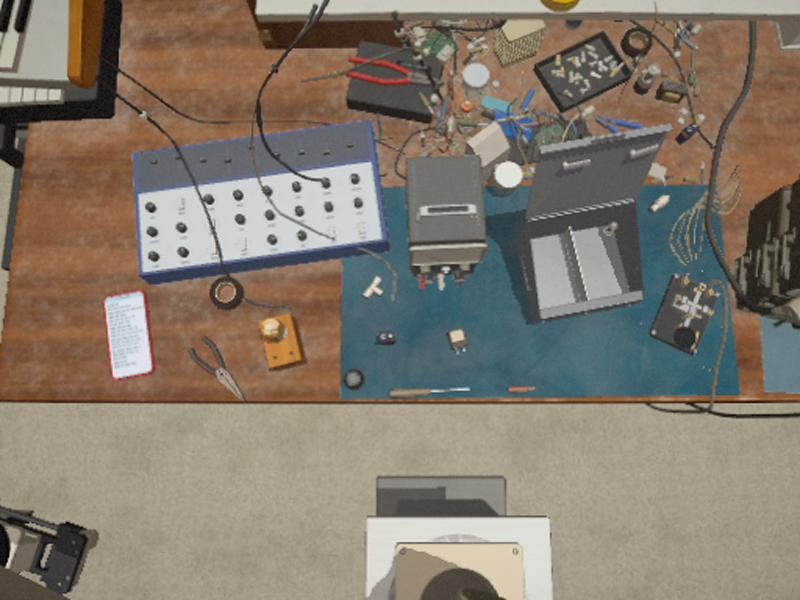

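View pics/side0b.png

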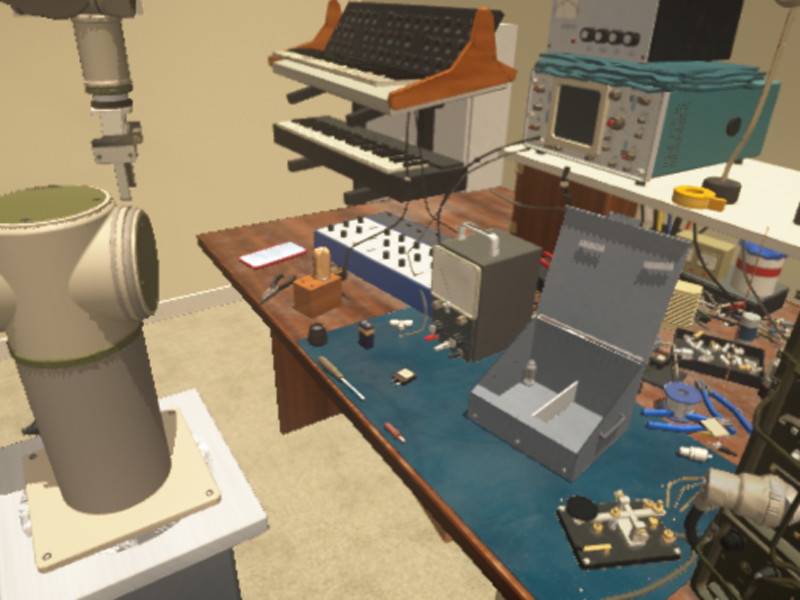

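Run:
```python
from h import *
def cr(f,u0,v0,w,h,k):
    im=load(f)[1][v0:v0+h,u0:u0+w];im=cv2.resize(im,None,fx=k,fy=k,interpolation=cv2.INTER_CUBIC)
    for u in range((u0+9)//10*10,u0+w,10):
        cv2.line(im,((u-u0)*k,0),((u-u0)*k,8 if u%50 else 20),(0,255,255),1)
    for v in range((v0+9)//10*10,v0+h,10):
        cv2.line(im,(0,(v-v0)*k),(8 if v%50 else 20,(v-v0)*k),(0,255,255),1)
    return im
# top: case (330..430 x 75..210) ; objects (160..310, 190..245)
A=cr('top0',330,75,100,140,4)            #400x560
B=cr('top0',225,200,80,30,5)             #400x150
C=cr('top0',160,192,50,50,5)             #250
D=cr('side0',180,150,100,100,4)          #400
cv=np.zeros((600,800,3),np.uint8);cv[:560,:400]=A;cv[:150,400:]=B;cv[160:410,400:650]=C
cv2.imwrite('pics/m1.png',cv)
cv=np.zeros((600,800,3),np.uint8);cv[:400,:400]=D;E=cr('side0',290,125,160,190,3)[:,:400];cv[:570,400:800]=E
cv[410:600,:400]=cv2.resize(load('wrist0')[1],(400,300))[100:290]
cv2.imwrite('pics/m2.png',cv)
```

```text
(no output)
```

View pics/m1.png

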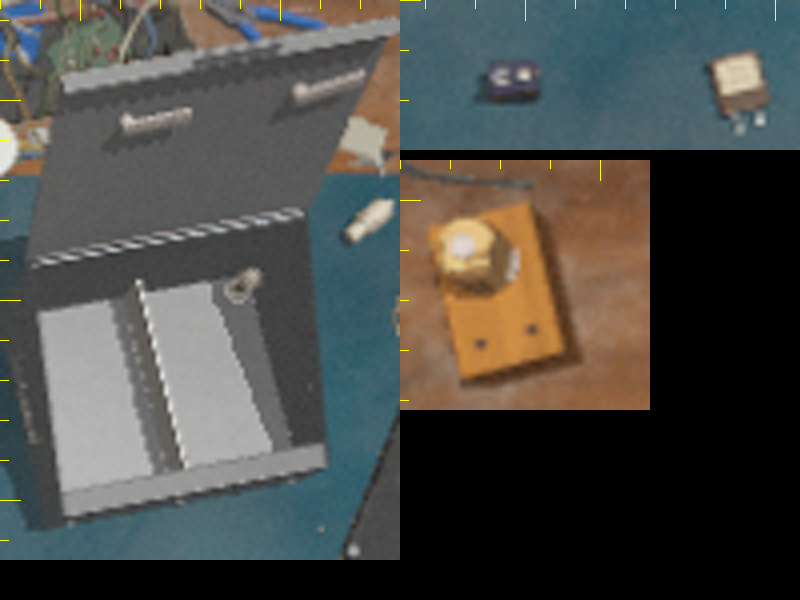

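View pics/m2.png

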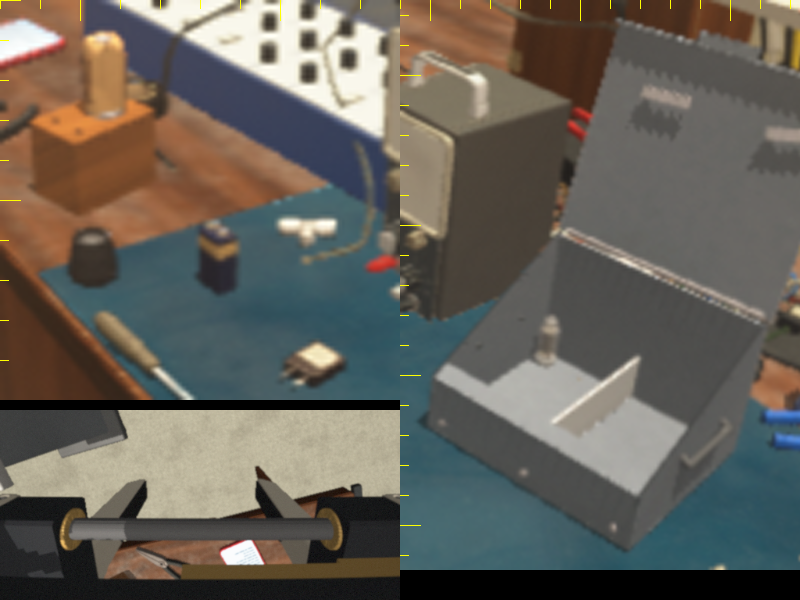

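Run:
```python
from h import *
t=load('top0')[0];s=load('side0')[0]
r=lambda a:np.round(a,4)
A=lambda x,y:(330+x/4-.4,75+y/4-.4)
C=lambda x,y:(160+(x-400)/5-.4,192+(y-160)/5-.4)
B=lambda x,y:(225+(x-400)/5-.4,200+y/5-.4)
fl,fr=[onz(t,A(*p),.056) for p in((65,518),(327,468))]
hl,hr=[onz(t,A(*p),.131) for p in((32,265),(304,212))]
print('front',r(fl),r(fr),np.linalg.norm(fl-fr),'hinge',r(hl),r(hr),np.linalg.norm(hl-hr))
for a,b in((fl,fr),(hl,hr)):print('yaw',np.arctan2(-(a-b)[0],(a-b)[1]),'mid',r((a+b)/2))
m=((fl+fr)/2-(hl+hr)/2);print('depth',np.linalg.norm(m[:2]),'yaw',np.arctan2(-m[1],-m[0]))
S2=lambda x,y:(290+(x-400)/3-.4,125+y/3-.4)
S1=lambda x,y:(180+x/4-.4,150+y/4-.4)
print('front side cam',r(onz(s,S2(433,375),.056)),r(onz(s,S2(637,497),.056)))
print('hinge side cam',r(onz(s,S2(563,232),.131)),r(onz(s,S2(763,319),.131)))
print('edge',[ (r(p),r(e)) for p,e in (tri(t,A(65,80),s,S2(617,20)),)])
bc=[onz(t,C(*p),.066) for p in((530,205),(567,355),(460,380),(430,228))]
print('block',r(np.mean(bc,0)),[r(b[:2]) for b in bc])
print('block side',[r(onz(s,S1(*p),.066)[:2]) for p in((83,145),(158,100),(32,122))])
print('drv top',r(onz(t,C(465,245),.128)),r(onz(s,S1(102,37),.128)),tri(t,C(465,245),s,S1(102,37)))
print('batt',r(onz(t,B(513,77),.049)),r(onz(s,S1(220,230),.049)),'L/R',r(onz(t,B(488,80),.049)),r(onz(t,B(538,78),.049)))
print('cry case',r(onz(t,B(740,73),.011)),'pins',r(onz(t,B(751,124),.005)),'side',r(onz(s,S1(318,357),.011)))
```

```text
front [ 0.4858 -0.1434  0.056 ] [ 0.52  -0.325  0.056] 0.18477190710508162 hinge [ 0.6408 -0.1134  0.131 ] [ 0.6771 -0.2945  0.131 ] 0.18474022023147546
yaw 0.18619003711246243 mid [ 0.5029 -0.2342  0.056 ]
yaw 0.19806332105215468 mid [ 0.659  -0.2039  0.131 ]
depth 0.15895657083514803 yaw 0.19175173084316213
front side cam [ 0.4895 -0.1431  0.056 ] [ 0.5218 -0.3277  0.056 ]
hinge side cam [ 0.6437 -0.1192  0.131 ] [ 0.679  -0.2953  0.131 ]
edge [(array([ 0.689 , -0.1018,  0.3068]), np.float64(0.0004))]
block [0.4477 0.3081 0.066 ] [array([0.4948, 0.2917]), array([0.4134, 0.2691]), array([0.4001, 0.326 ]), array([0.4823, 0.3456])]
block side [array([0.4215, 0.2627]), array([0.5097, 0.305 ]), array([0.4041, 0.3194])]
drv top [0.4632 0.312  0.128 ] [0.4658 0.3141 0.128 ] (array([0.46369956, 0.31138217, 0.1293753 ]), np.float64(0.0015262204960092283))
batt [0.4576 0.1251 0.049 ] [0.4615 0.1217 0.049 ] L/R [0.456  0.1388 0.049 ] [0.457  0.1115 0.049 ]
cry case [ 0.4649 -0.0014  0.011 ] pins [ 0.4367 -0.0076  0.005 ] side [ 0.4654 -0.002   0.011 ]
```

```bash
python3 -m handwheel '[[3.3,-5.0,0,0.03,0],[3.3,-5.0,0,0.03,0],[3.3,-5.0,0,0.03,0],[3.3,-5.0,0,0.03,0],[3.3,-5.0,0,0.03,0],[3.3,-5.0,0,0.03,0],[3.3,-5.0,0,0.03,0],[3.3,-5.0,0,0.03,0],[3.2,-5.3,-3,0.035,0]]' 15
python3 - <<'E'
from h import *
s=load('side0')[0];t=load('top0')[0]
S2=lambda x,y:(290+(x-400)/3-.4,125+y/3-.4)
print([np.round(onz(s,S2(*p),.239)[:2],3) for p in((457,130),(570,103))],[np.round(onz(t,(u/1.5625,v/1.5625),.239)[:2],3) for u,v in((410,240),(484,240),(480,157),(407,160))])
st=readout.read_state();print(st['tool_pos'],st['orientation'],st['opening'])
E
```

```text
t: 1.27
tool_pos: [0.4574, 0.1276, 0.3795]
orientation: [-0.001, 3.137, 0.001]
force: [0.7, 0.4, 0.1]
opening: 0.0928
gripper_force: 0.0
[array([ 0.537, -0.091]), array([ 0.655, -0.096])] [array([0.574, 0.083]), array([ 0.574, -0.027]), array([ 0.706, -0.024]), array([0.701, 0.087])]
[0.45741552 0.12755065 0.37946693] [-1.43543329e-03  3.13653699e+00  1.45362736e-03] 0.09282181223690911
```

```bash
python3 -m handwheel '[[0,0,-5,0,0],[0,0,-5,0,0],[0,0,-5,0,0],[0,0,-2.0,0,0],[0,0,0,0,1],[0,0,0,0,1],[0,0,0,0,1],[0,0,0,0,1],[0,0,0,0,1],[0,0,0,0,1]]' 15
```

```text
t: 2.52
tool_pos: [0.4559, 0.1293, 0.2077]
orientation: [-0.0, 3.141, -0.0]
force: [-0.3, -0.0, 0.1]
opening: 0.0374
gripper_force: 0.3
```

```bash
python3 -m handwheel '[[0,0,0,0,1],[0,0,0,0,1],[0,0,0,0,1]]' 15; python3 -c "
from h import *
snap('wrist','w1')"
```

```text
t: 2.9
tool_pos: [0.4559, 0.1293, 0.2075]
orientation: [0.0, -3.142, 0.0]
force: [-0.0, -0.9, 0.7]
opening: 0.0266
gripper_force: 15.0
```

View pics/w1.png

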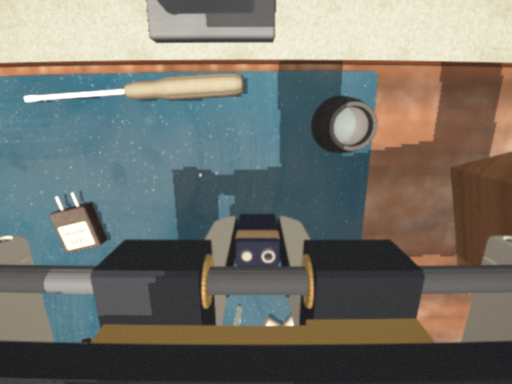

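```bash
python3 -m handwheel '[[0,0,5,0,1],[0,0,6,0,1],[0,-5.15,0,0,1],[0,-5.15,0,0,1],[0,-5.15,0,0,1],[0,-5.15,0,0,1],[0,-5.15,0,0.0,1],[1.5,-5.15,0,0.06,1],[4,0,0,0.06,1],[3.3,0,0,0.07,1]]' 15;python3 -m handwheel '[[0,0,0,0,1],[0,0,0,0,1]]'
python3 - <<'E'
from h import *
c=load('w1')[0]
print([np.round(onz(c,p,z),4) for p,z in(((77,227),.011),((67,199),.005))])
print([np.round(onz(c,p,.011)[:2],4) for p in((52,213),(89,202),(104,241),(68,250))])
E
```

```text
t: 4.2
tool_pos: [0.5447, -0.1808, 0.3172]
orientation: [-0.298, 3.127, 0.0]
force: [0.2, 0.5, -0.4]
opening: 0.0263
gripper_force: 15.0
t: 4.45
tool_pos: [0.5433, -0.1794, 0.3169]
orientation: [0.297, -3.126, -0.001]
force: [-0.5, -0.4, -1.3]
opening: 0.0266
gripper_force: 15.0
[array([ 0.4605, -0.0017,  0.011 ]), array([ 0.4412, -0.0095,  0.005 ])]
[array([ 0.4498, -0.0181]), array([0.4415, 0.0105]), array([0.4715, 0.0165]), array([ 0.479, -0.012])]
```

```bash
python3 -m handwheel '[[0,0,-4,0,1],[0,0,-4,0,1],[0,0,-2.0,0,1],[0,0,0,0,1],[0,0,0,0,0.55],[0,0,0,0,0.55],[0,0,0,0,0.55]]';python3 -m handwheel '[[0,0,4,0,0.55],[0,0,5,0,0.5],[0,0,3,0,0.3]]'; python3 -c "
from h import *
snap('wrist','w2')"
```

```text
t: 5.32
tool_pos: [0.5443, -0.1798, 0.2187]
orientation: [-0.298, 3.126, -0.001]
force: [-0.2, 0.0, -0.2]
opening: 0.0417
gripper_force: 0.0
t: 5.7
tool_pos: [0.5444, -0.1798, 0.341]
orientation: [-0.298, 3.124, -0.003]
force: [0.2, -0.3, -0.5]
opening: 0.0524
gripper_force: 0.0
```

View pics/w2.png

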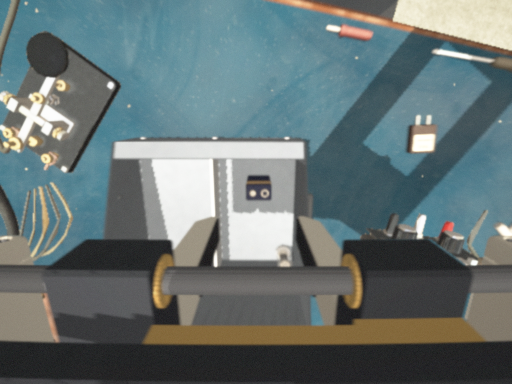

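```bash
python3 -m handwheel '[[-5,0,0,0,0],[-3.3,3,0,0,0],[0,5,0,0.01,0],[0,5,0,0,0],[0,5,0,0,0],[0,0,-4,0,0],[0,0,-4,0,0],[0,0,-4,0,0],[0,0,0,0,0],[0,0,0,0,0]]'
python3 - <<'E'
from h import *
c=load('w2')[0]
a,b=[onz(c,p,.056) for p in((114,142),(306,142))];print(a,b,np.linalg.norm(a-b),(a+b)/2,np.arctan2(-(b-a)[0],(b-a)[1]))
print([np.round(onz(c,p,.011)[:2],4) for p in((411,127),(435,126),(437,152),(411,154))])
c,_=snap('wrist','w3')
E
```

```text
t: 7.0
tool_pos: [0.4615, 0.0002, 0.2189]
orientation: [-0.314, 3.125, -0.001]
force: [0.9, 0.6, -0.2]
opening: 0.093
gripper_force: 0.0
[ 0.52518186 -0.32938808  0.056     ] [ 0.48946395 -0.14303107  0.056     ] 0.18974905727218871 [ 0.50732291 -0.23620958  0.056     ] 0.18936739202472655
[array([ 0.4525, -0.0206]), array([0.4459, 0.0064]), array([0.4737, 0.0194]), array([ 0.4819, -0.0102])]
```

View pics/w3.png

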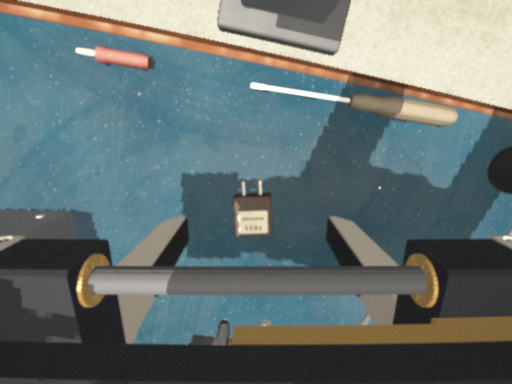

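Run:
```python
from h import *
c=load('w3')[0]
print([np.round(onz(c,p,.011)[:2],4) for p in((235,201),(271,199),(271,235),(236,237),(253,218))],onz(c,(252,190),.005))
print(proj(c,[[.4615,.0002,.011]]))
```

```text
[array([ 0.4536, -0.0189]), array([0.4468, 0.0068]), array([0.4751, 0.013 ]), array([ 0.4821, -0.013 ]), array([ 0.4642, -0.0033])] [ 0.44451109 -0.00803838  0.005     ]
[[258.21316682 215.61539274]]
```

```bash
python3 -m handwheel '[[0.2,-0.3,-1.5,0,0],[0,0,-1.5,0,0],[0,0,0,0,1],[0,0,0,0,1],[0,0,0,0,1],[0,0,0,0,1],[0,0,0,0,1],[0,0,0,0,1],[0,0,0,0,1],[0,0,0,0,1]]' 15
```

```text
t: 8.3
tool_pos: [0.4629, -0.0027, 0.1875]
orientation: [-0.314, 3.126, -0.0]
force: [-0.2, 0.2, 0.6]
opening: 0.028
gripper_force: 14.9
```

```bash
python3 -m handwheel '[[0,0,5.5,0,1],[0,0,5.5,0,1],[0,-5,0,0,1],[0,-5,0,0,1],[0,-5,0,0,1],[1,-5,0,0,1],[4,-4,0,0,1],[5,-3,0,0,1],[0,0,0,0,1],[0,0,0,0,1]]';python3 -m handwheel '[[0,0,-5,0,1],[0,0,-4,0,1],[0,0,0,0,1],[0,0,0,0,1],[0,0,0,0,0.5],[0,0,0,0,0.5],[0,0,0,0,0.5]]'; python3 -c "
from h import *
snap('wrist','w4')"
```

```text
t: 9.55
tool_pos: [0.5625, -0.2724, 0.2966]
orientation: [0.314, -3.124, -0.002]
force: [-0.2, 0.9, 0.0]
opening: 0.0284
gripper_force: 14.9
t: 10.42
tool_pos: [0.5632, -0.2728, 0.2084]
orientation: [-0.314, 3.125, -0.001]
force: [1.1, 0.6, -0.3]
opening: 0.046
gripper_force: 0.0
```

```bash
python3 -m handwheel '[[0,0,5.4,0,0.5],[0,0,5.4,0,0.7],[0,0,5.4,0,1],[0,0,5.4,0,1],[0,0,5.4,0,1],[0,0,5.2,0,1],[0,0,0,0,1]]' 10
python3 - <<'E'
from h import *
snap('wrist','w5');snap('side','s5');c,im=snap('top','t5')
R=np.array([[.982,-.191],[.191,.982]])
def W(x,y,z): return [*(np.array([.584,-.2207])+R@[x,y]),z]
# cover estimate from side/top: project hypothesised edge corners for angles
s=load('s5')[0]
for d in (5,10,15):
    a=np.radians(d)
    print(d,[(np.round(proj(c,W(.080+.181*np.sin(a),y,.131+.181*np.cos(a))),1).tolist(),np.round(proj(s,W(.080+.181*np.sin(a),y,.131+.181*np.cos(a))),1).tolist()) for y in(.097,-.097)])
im=cv2.imread('pics/w5.png');a=cv2.resize(im,(400,300))
def cr(f,u,v,w,h):return cv2.resize(cv2.imread(f'pics/{f}.png')[v:v+h,u:u+w],(400,300),interpolation=cv2.INTER_CUBIC)
cv2.imwrite('pics/m3.png',np.vstack([np.hstack([a,cr('w4',0,0,512,384)]),np.hstack([cr('s5',290,105,200,150),cr('t5',320,80,140,105)])]))
E
```

```text
t: 11.35
tool_pos: [0.563, -0.2727, 0.5361]
orientation: [-0.313, 3.118, -0.009]
force: [0.2, 0.3, -0.5]
opening: 0.0003
gripper_force: 0.0
5 [([[349.4, 106.2]], [[355.3, 132.1]]), ([[434.6, 90.5]], [[436.0, 156.1]])]
10 [([[347.5, 100.0]], [[358.7, 131.5]]), ([[432.2, 84.5]], [[438.7, 155.1]])]
15 [([[345.5, 94.3]], [[361.9, 131.5]]), ([[429.6, 79.0]], [[441.2, 154.8]])]
```

View pics/m3.png

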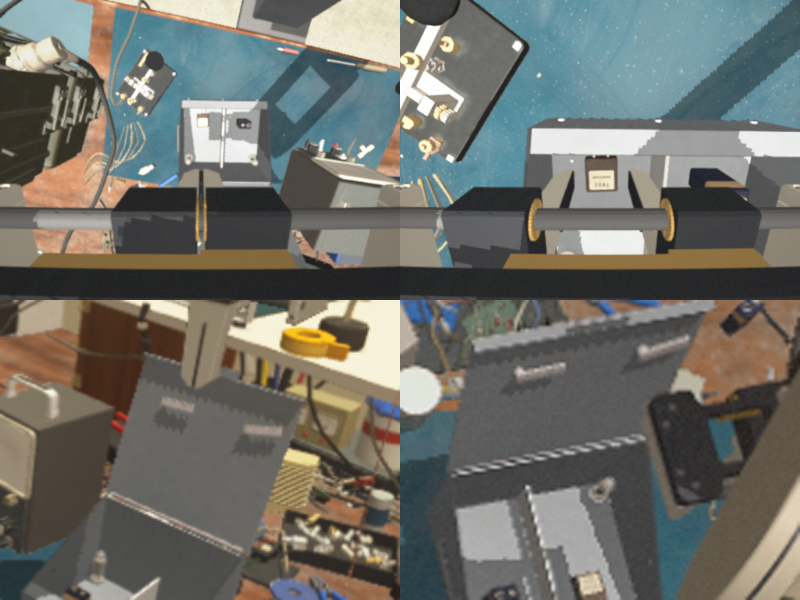

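Run:
```python
from h import *
t=load('top0')[0];s=load('side0')[0]
print(tri(t,(358,2),s,(444,127)))
for z in(.3,.4,.5): print(onz(t,(300,13),z),onz(s,(505,158),z))
```

```text
(array([ 0.94476019, -0.15400682,  0.28906327]), np.float64(0.02005425389811443))
[ 0.89782583 -0.00574549  0.3       ] [ 0.85468714 -0.36657958  0.3       ]
[0.82655291 0.00482889 0.4       ] [ 0.56131551 -0.4737292   0.4       ]
[0.75528    0.01540326 0.5       ] [ 0.26794387 -0.58087882  0.5       ]
```

```bash
python3 -m handwheel '[[4.3,2,0,0,1],[4.3,2,0,0,1],[4.3,2,0,0,1],[4.3,2.1,0,0,1],[0,0,0,0,1],[0,0,-4,0,1],[0,0,-3,0,1],[0,0,0,0,1]]'
```

```text
t: 12.5
tool_pos: [0.7338, -0.192, 0.4541]
orientation: [0.312, -3.118, -0.005]
force: [0.1, -0.5, 0.1]
opening: 0.0004
gripper_force: 0.0
```

```bash
python3 -m handwheel '[[-2,-0.4,0,0,1],[-2,-0.4,0,0,1],[-2,-0.4,0,0,1],[-2,-0.4,0,0,1],[-2,-0.4,-0.3,0,1],[-2,-0.4,-0.3,0,1],[-2,-0.4,-0.5,0,1],[-2,-0.4,-0.5,0,1]]'
python3 - <<'E'
from h import *
snap('side','s6')
E
```

```text
t: 13.5
tool_pos: [0.5738, -0.2241, 0.4455]
orientation: [-0.313, 3.124, -0.002]
force: [0.1, -0.2, 1.4]
opening: 0.0005
gripper_force: 0.0
```

```bash
python3 -m handwheel '[[-2,-0.4,-1,0,1],[-2,-0.4,-1,0,1],[0,0,0,0,1],[0,0,0,0,1],[0,0,0,0,1],[0,0,0,0,1]]'
python3 - <<'E'
from h import *
snap('side','s7');snap('top','t7')
def cr(f,u,v,w,h):return cv2.resize(cv2.imread(f'pics/{f}.png')[v:v+h,u:u+w],(400,300),interpolation=cv2.INTER_CUBIC)
cv2.imwrite('pics/m4.png',np.vstack([np.hstack([cr('s6',270,75,240,180),cr('s7',270,75,240,180)]),np.hstack([cr('t7',310,80,160,120)]*2)]))
E
```

```text
t: 14.3
tool_pos: [0.5353, -0.2315, 0.4238]
orientation: [-0.315, 3.125, -0.0]
force: [0.3, 0.6, -0.8]
opening: 0.0005
gripper_force: 0.0
```

View pics/m4.png

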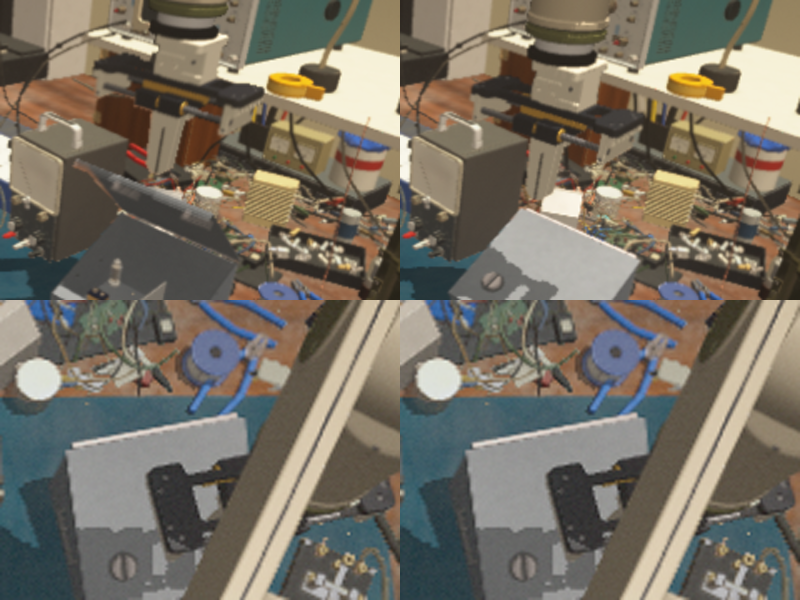

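```bash
python3 -m handwheel '[[-3.5,2,1,0,0],[0,5.6,0,0,0],[0,6,0,0,0],[0,6,0,0,0],[0,6,0,0,0],[0,6,0,0,0],[0,6,0,0,0],[0,6,0,0,0],[0,6,0,0,0],[0,5,-3,0,0]]' 10; python3 -m handwheel '[[0,0,-2,0,0],[0,0,0,0,0]]'
python3 - <<'E'
from h import *
snap('wrist','w8');snap('side','s8');snap('top','t8')
c=load('w8')[0];p=proj(c,[[.4625,.312,.128]])[0];print(p)
def cr(f,u,v,w,h):return cv2.resize(cv2.imread(f'pics/{f}.png')[int(v):int(v)+h,int(u):int(u)+w],(400,300),interpolation=cv2.INTER_CUBIC)
u,v=p
u0,v0=int(max(0,u-60)),int(max(0,min(v-45,384-90)));print('w crop',u0,v0)
cv2.imwrite('pics/m5.png',np.vstack([np.hstack([cr('w8',u0,v0,120,90),cr('s8',330,160,120,90)]),np.hstack([cr('t8',340,155,80,60),cr('t8',160,190,60,45)])]))
E
```

```text
t: 15.65
tool_pos: [0.5002, 0.3172, 0.4062]
orientation: [-0.315, 3.12, 0.004]
force: [0.8, 0.0, 0.4]
opening: 0.0921
gripper_force: 0.0
t: 15.9
tool_pos: [0.4992, 0.3141, 0.381]
orientation: [0.315, -3.122, 0.003]
force: [-0.4, 0.4, 0.5]
opening: 0.093
gripper_force: 0.0
[264.56838035 159.79020558]
w crop 204 114
```

View pics/m5.png

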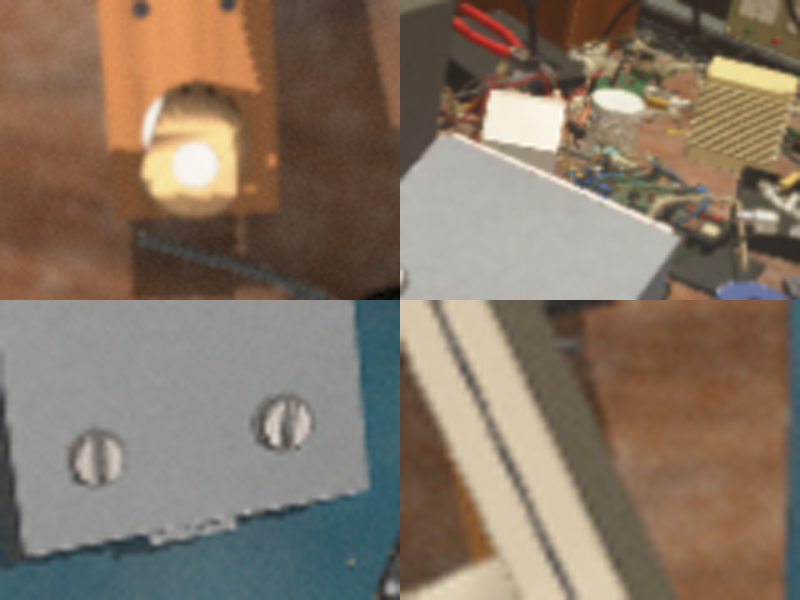

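Run:
```python
from h import *
c=load('w8')[0];print('drv',onz(c,(262.1,162.5),.128))
t=load('t8')[0];im=load('t8')[1].astype(float).mean(2)
R=np.array([[.982,-.191],[.191,.982]])
for n,(u,v) in dict(L=(359,186.4),R=(396.6,179)).items():
    P=onz(t,(u,v),.083);print(n,P,'case',R.T@(P[:2]-[.584,-.2207]))
    a=im[int(v)-6:int(v)+8,int(u)-6:int(u)+8];print(a.astype(int))
q=readout.read_state()['q'];print(q)
```

```text
drv [0.4652889  0.31036607 0.128     ]
L [ 0.52920612 -0.17505326  0.083     ] case [-0.04508906  0.05529073]
[[150 150 151 148 147 132 132 144 145 148 151 151 151 151]
 [153 149 145 134 117 110 110 108 117 132 146 151 150 150]
 [152 150 124 106 136 119 110 115 124 119 124 144 150 149]
 [149 132 110 106 156 136 110 110 166 165 130 127 143 148]
 [133 110 105 138 186 149 110 114 156 187 165 133 145 148]
 [132  95 121 165 187 148 109 118 156 188 192 142 138 147]
 [128  92 132 178 189 147 113 115 153 185 193 151 142 148]
 [129  90 161 186 189 150 112 104 144 187 191 149 143 148]
 [129  94 156 183 188 157 117 113 143 186 191 141 139 148]
 [142 114 105 171 188 160 122 109 143 185 180 151 146 149]
 [148 113  72 151 178 165 126  87 135 173 150 145 151 148]
 [150 128 101  90 120 156 127  92 123 135 146 148 150 149]
 [149 150 149 144 134 126 125 133 145 149 149 147 148 149]
 [150 150 150 148 147 147 151 149 151 149 149 147 147 148]]
R [ 0.54929579 -0.27745672  0.083     ] case [-0.04492006 -0.0491066 ]
[[148 147 145 144 144 144 133 134 133 141 147 146 145 143]
 [147 146 143 123 125 108 110 110 111 119 137 144 146 143]
 [147 144 121 110  93 125 144 112 135 114 119 131 143 144]
 [147 127 109  99 134 163 186 115 147 125 170 120 141 144]
 [142 119  95 120 162 190 157 113 146 145 193 143 128 144]
 [122 109  82 131 190 190 147 111 125 148 191 185 127 144]
 [106 109  87 172 192 190 120 111 138 164 191 191 128 141]
 [115 107  86 185 190 192 106 105 132 177 190 185 114 142]
 [129 109  81 176 190 190  91 103 129 189 189 170 136 143]
 [147  97  95  99 191 196 106  85 125 191 181 143 140 144]
 [146 113  84  77 174 188 106  83 123 181 149 144 142 145]
 [147 146 129  94  92 123 110  92 127 105 145 146 144 141]
 [149 148 146 146 137 124 122 132 138 146 145 143 142 142]
 [148 146 146 146 147 144 146 144 143 145 146 143 142 144]]
[ 4.72750452e-01  1.13585633e-01  1.54275315e+00 -2.11523482e-04
  1.48366969e+00 -1.29678512e+00]
```

Run:
```python
from h import *
s=load('s8')[0];im=load('s8')[1].astype(float).mean(2)
for P in([.5305,-.1764,.083],[.5505,-.2787,.083]):
    u,v=proj(s,P)[0];print(u,v);u,v=int(u),int(v);print(im[v-9:v+10,u-9:u+10].astype(int))
t=load('t8')[0];T=load('t8')[1].astype(float).mean(2)
n=np.array([-np.sin(.4363)*.982,-np.sin(.4363)*.191,np.cos(.4363)])
for P,c0,rows in(([.5292,-.1751,.083],353,range(183,191)),([.5493,-.2775,.083],390,range(176,183))):
    pts=[]
    for r in rows:
        w=np.clip(150-T[r,c0+4:c0+10],0,None);pts.append((c0+4+(w*np.arange(6)).sum()/w.sum(),r))
    k=np.polyfit([p[1] for p in pts],[p[0] for p in pts],1)
    q=[]
    for r in(rows[0],rows[-1]):
        o,d=ray(t,(np.polyval(k,r),r));q.append(o+d*(np.dot(np.array(P)-o,n)/np.dot(d,n)))
    d=q[0]-q[1];print('slot az',np.arctan2(d[1],d[0]),np.polyval(k,(rows[0]+rows[-1])/2))
```

```text
324.0495596604844 242.11440163442126
[[178 178 177 178 178 177 177 177 176 177 177 177 177 178 179 179 179 179
  179]
 [177 177 177 177 178 177 177 177 178 179 178 177 177 178 179 179 180 180
  179]
 [176 177 178 178 177 177 178 179 179 179 179 177 177 179 180 180 180 179
  179]
 [176 177 178 178 178 177 178 180 180 180 179 178 178 179 180 179 179 179
  180]
 [177 176 177 178 178 178 178 180 180 182 186 184 178 178 179 179 179 179
  180]
 [177 178 177 178 179 179 181 186 188 198 213 204 177 171 174 177 178 180
  180]
 [177 177 176 178 179 183 198 218 228 227 213 187 170 155 156 170 176 178
  179]
 [177 177 177 178 180 197 221 230 230 217 189 181 163 146 167 168 165 175
  178]
 [177 177 178 176 178 206 228 231 220 191 178 162 153 213 230 193 148 164
  177]
 [178 177 176 169 179 213 227 221 195 174 158 152 211 235 231 196 144 157
  176]
 [178 177 174 156 161 208 222 199 166 146 151 210 235 235 226 185 133 153
  176]
 [178 177 174 150 124 177 199 173 148 148 211 237 237 234 219 166 121 142
  169]
 [177 177 174 141  97 145 165 136 145 210 237 236 232 218 180 136 119 150
  175]
 [177 176 
[... 1449 characters left out ...]
6 175 209 234 238 233 177 132
  146]
 [177 176 170 122 105 183 169 148 129 135 182 225 234 238 238 227 165 128
  138]
 [177 177 171 129 100 142 130 126 141 187 230 236 237 238 233 201 137 125
  143]
 [177 177 171 126 101 101 114 131 169 224 232 232 229 223 196 149 118 124
  161]
 [176 176 173 147 132 114 109 128 160 195 206 207 183 162 138 122 122 136
  169]
 [176 176 175 173 159 133 110 104 105 128 136 141 122 123 116 119 127 160
  172]
 [174 175 174 175 172 151 128 115  98 102 106 107 109 116 132 139 146 168
  172]
 [174 172 173 173 173 170 156 140 135 132 132 131 132 135 155 167 170 172
  173]]
slot az 0.14534764616159737 359.56344277543207
slot az -0.010197018555035577 396.97189585662016
```

Run:
```python
from h import *
t=load('t8')[0];s=load('s8')[0]
L,e=tri(t,(359.6,186.5),s,(325.2,242.3));R,e2=tri(t,(397,179.3),s,(363.3,263.2))
print(L,e,R,e2,(L+R)/2,np.linalg.norm(L-R),'yaw',np.arctan2((L-R)[0]*-1,(L-R)[1]))
print('s at z .083',onz(s,(325.2,242.3),.083),onz(s,(363.3,263.2),.083),'t',onz(t,(359.6,186.5),.083),onz(t,(397,179.3),.083))
```

```text
[ 0.53049723 -0.17779294  0.08284396] 0.0036081620773370203 [ 0.54976811 -0.27966288  0.08238699] 0.002812456198071996 [ 0.54013267 -0.22872791  0.08261547] 0.10367767497081433 yaw 0.1869621253059138
s at z .083 [ 0.53232533 -0.17838397  0.083     ] [ 0.5507013  -0.28053365  0.083     ] t [ 0.52892839 -0.17664877  0.083     ] [ 0.54846579 -0.27848172  0.083     ]
```

```bash
python3 -m handwheel '[[-3.4,-0.3,-4,0,0],[0,0,-4,0,0],[0,0,-3.4,0,0],[0,0,0,0,0.3],[0,0,0,0,1],[0,0,0,0,1],[0,0,0,0,1],[0,0,0,0,1],[0,0,0,0,1],[0,0,0,0,1]]' 5
```

```text
t: 17.3
tool_pos: [0.4658, 0.3114, 0.2694]
orientation: [0.314, -3.126, 0.0]
force: [1.0, -0.6, 0.6]
opening: 0.0303
gripper_force: 4.7
```

```bash
python3 -m handwheel '[[0,0,0,0,1],[0,0,0,0,1]]' 30
```

```text
t: 17.55
tool_pos: [0.4658, 0.3114, 0.2695]
orientation: [0.314, -3.126, -0.0]
force: [-0.1, -0.5, 0.8]
opening: 0.0302
gripper_force: 27.7
```

```bash
python3 -m handwheel '[[0,0,0,0,0.5],[0,0,0,0.18,0.5],[0,0,0,0,1],[0,0,0,0,1],[0,0,0,0,1],[0,0,0,0,1],[0,0,0,0,1]]' 10
```

```text
t: 18.42
tool_pos: [0.4658, 0.3113, 0.2694]
orientation: [0.593, -3.085, 0.0]
force: [0.0, 0.3, 0.1]
opening: 0.0319
gripper_force: 10.0
```

```bash
python3 -m handwheel '[[0,0,0,0,0.5],[0,0,0,-0.18,0.5],[0,0,0,-0.18,0.5],[0,0,0,0,1],[0,0,0,0,1],[0,0,0,0,1],[0,0,0,0,1],[0,0,0,0,1]]' 20
```

```text
t: 19.42
tool_pos: [0.4659, 0.3113, 0.2695]
orientation: [-0.033, 3.141, -0.0]
force: [0.6, -0.2, -0.0]
opening: 0.0261
gripper_force: 19.4
```

```bash
python3 -m handwheel '[[0,0,0,0,0.2],[0,0,0,-0.175,0],[0,0,0,-0.175,0],[0,0,0,-0.175,0],[0,0,0,-0.175,0],[0,0,0,-0.175,0],[0,0,0,-0.175,0],[0,0,0,-0.175,0.2],[0,0,0,-0.175,0.3],[0,0,0,-0.171,0.4]]' 30; python3 -m handwheel '[[0,0,0,0,1],[0,0,0,0,1],[0,0,0,0,1],[0,0,0,0,1],[0,0,0,0,1]]'
```

```text
t: 20.68
tool_pos: [0.4658, 0.3114, 0.2694]
orientation: [-2.205, -2.237, 0.0]
force: [0.2, 0.2, 0.1]
opening: 0.0673
gripper_force: 0.0
t: 21.3
tool_pos: [0.4658, 0.3114, 0.2695]
orientation: [-2.198, -2.244, 0.0]
force: [0.8, 0.1, 0.1]
opening: 0.021
gripper_force: 29.9
```

Run:
```python
from h import *
c,w=snap('wrist','w9');s,im=snap('side','s9')
print(proj(c,[[.4658,.3114,.128],[.4658,.3114,.1]]),proj(s,[[.4658,.3114,.128],[.4658,.3114,.066],[.4658,.3114,.1]]))
h=cv2.cvtColor(im,cv2.COLOR_RGB2HSV);u0,v0=185,145
g=h[v0:v0+60,u0:u0+45]
for r in g: print(''.join('W' if p[1]>150 and p[0]<20 else 'h' if 8<=p[0]<25 and p[1]>60 and p[2]>120 else '.' if p[2]<90 else '-' for p in r))
h=cv2.cvtColor(w,cv2.COLOR_RGB2HSV)[120:300:5,160:360:3]
for r in h: print(''.join('W' if p[1]>150 and p[0]<20 else 'h' if 8<=p[0]<25 and p[1]>60 and p[2]>110 else '.' if p[2]<70 else '-' for p in r))
```

```text
[[255.50516066 262.44682538]
 [255.7800444  238.3322307 ]] [[205.47102817 159.14012212]
 [206.19408787 176.79488049]
 [205.80074153 167.21852412]]
-h-hh-................-------........h-------
hhhhhh-.....--.........----.-.......--------.
hhhhhhh-...---.........-hhh-....-...--------.
hhhhhhh--...--........-hhhhh------..--------.
hh-----.....--........-hhhhhh-----..---------
hh-...-----h--.......---hhhhh-----..---------
hh----hhhhhhh-..---...-hhhhhh----------------
hhhhhhhhhhhhhhhhhhh...-hhhhhh----------------
hhhhhhhhhhhhhhhhhhh-...-hhhhh----------------
hhhhhhhhhhhhhhhhhh--.....hhhh----------------
---hhhhhhhhhhhhhhh--.....-hhh----------------
------hhhhhhhhhhhh--.....-hhh----------------
--------hhhhhhhhhh----...-hhh--.-------------
----------hhhhhhhhhhhhh-.-hhh--...-----------
-----------hhhhhhhhhhhhhh-hhh--.....-...-----
----------W-hhhhhhhhhhhhhhhhh--.........-----
----------Whhhhhhhhhhhhhhhhhh--.........-----
-------WW--hhhhhhhhhhhhhhhhhh--...........---
---WWW---hhhhhhhhhhhhhhhhhhhh--.............-
-WW--hhhhhhhhhhhhhhhhhhhhhhhh--..............
---hhhhhhhhhhhhhhhhhhhhhhhhhh--..
[... 3554 characters left out ...]
....................
....................-----.hhhhhhhhhhhhhh.-----.....................
...................------.hhhh------hhhh.------....................
..................------..hhh--------hhh.-------...................
..................h-----..hhh--------hhh..-----h...................
..................h-..........................-h...................
.................-h--...--....-...--.-.--..----h...................
.................-h----------------------------h...................
.................hh----------------------------h-..................
.................hh----------------------------h-..................
.................hh-----.----------------.-----h-..................
```

```bash
python3 -m handwheel '[[0,0,0,0,1]]'
python3 - <<'E'
from h import *
c,im=load('w9')
# handle top face extents along several rows (wrist px)
for v in (230,238,244,250,256,262):
    print(v,' '.join(f'{int(a)}' for a in im[v,220:300:2].mean(1)))
o=np.array(c['pose'])[:3,3];print(o)
print(proj(c,[[.4658+s*d,.3114,z] for z in(.128,.1) for d in(.0105,.013,.017) for s in(-1,1)])[:,0])
E
```

```text
t: 21.52
tool_pos: [0.4658, 0.3113, 0.2695]
orientation: [-2.199, -2.244, 0.0]
force: [0.1, 0.0, -0.3]
opening: 0.0214
gripper_force: 29.9
230 107 107 108 106 108 107 97 77 80 85 86 86 85 86 86 84 87 83 84 80 84 85 86 83 81 84 83 85 87 84 84 99 107 110 106 107 108 106 107 111
238 111 109 108 108 108 104 88 89 88 90 90 95 97 97 98 94 89 89 83 87 88 85 88 90 100 113 111 110 107 103 96 87 103 110 109 107 109 109 108 104
244 103 107 109 109 109 108 107 102 98 98 107 111 113 112 116 115 119 122 126 127 130 131 131 132 131 129 126 125 121 117 110 108 107 109 107 109 110 104 39 25
250 91 107 111 106 109 109 98 45 95 133 131 128 129 131 131 132 132 130 132 124 125 125 123 128 128 130 126 126 128 95 39 91 109 107 110 108 107 94 34 12
256 90 109 108 109 107 104 72 22 70 124 131 133 131 127 118 135 145 149 146 146 146 144 137 116 125 127 126 130 125 79 17 64 103 106 111 108 108 89 68 69
262 79 102 111 108 108 96 29 20 62 122 118 118 129 144 146 145 147 148 146 149 146 145 145 148 140 129 128 128 126 80 18 30 85 111 109 107 106 77 63 75
[0.4651279  0.38387883 0.25004107]
[235.01311668 275.98129639 230.13376971 280.85217232 222.32777701
 288.64087577 238.6466039  272.90238172 234.56677436 276.9762976
 228.03939082 283.49160862]
```

```bash
python3 -m handwheel '[[0,0,3,0,1],[0,0,4,0,1],[0,0,5,0,1],[0,0,5,0,1],[0,0,5,0,1],[0,-5,0,0,1],[0,-6,0,0,1],[0,-6,0,0,1],[0,-6,0,0,1],[0,-6,0,0,1]]' 40; python3 -m handwheel '[[0,-6,0,0.06,1],[0,-6,0,0.065,1],[3.3,-5,0,0,1],[3.3,-2.8,0,0,1],[0,0,-4,0,1],[0,0,-4,0,1],[0,0,-4,0,1],[0,0,0,0,1]]'
```

```text
t: 22.78
tool_pos: [0.4654, 0.0196, 0.4895]
orientation: [2.198, 2.244, 0.001]
force: [0.9, -0.5, -0.5]
opening: 0.0213
gripper_force: 39.9
t: 23.78
tool_pos: [0.5306, -0.1762, 0.3655]
orientation: [-2.05, -2.371, 0.004]
force: [-0.2, -0.0, -1.0]
opening: 0.021
gripper_force: 39.9
```

Run:
```python
from h import *
s,im=snap('side','s10');st=readout.read_state()['tool_pos'];print(st)
p=st-[0,0,.2615];print(proj(s,[p,p+[0,0,.058],p-[0,0,.02]]))
ub=load('s8')[1].astype(float).mean(2);g=im.astype(float).mean(2)
u,v=300,205
for r in range(v,v+45): print(r,''.join('#' if abs(g[r,k]-ub[r,k])>18 else ('o' if g[r,k]>200 else '.' if g[r,k]>150 else ',') for k in range(u,u+55)))
```

```text
[ 0.53141185 -0.17645728  0.3684795 ]
[[325.52177004 233.56102464]
 [328.46310861 212.17000129]
 [324.54630558 240.62167199]]
205 ,,,,,,,,,,,,,,,,,,,##################,.................
206 ,,,,,,,,,,,,,,,,,,,,#################..................
207 ,,,,,,,,,,,,,,,,,,,,,###############,..................
208 ,,,,,,,,,,,,,,,,,,,,,,##################...............
209 ,,,,,,,,,,,,,,,,,,,,,,,,#################..............
210 ,,,,,,,,,,,,,,,,,,,,,,,,####################...........
211 ,,,,,,,,,,,,,,,,,,,,,,,,##,#####,############..........
212 ,,,,,,,,,,,,,,,,,,,,,#,###,####,################.......
213 ,,,,,,,,,,,,,,,,,,,,,#########,##################......
214 ,,,,,,,,,,,,,,,,,,,,,############################......
215 ,,,,,,,,,,,,,,,,,,,,,,#######,##.################......
216 ,,,,,,,,,,,,,,,,,,,,,,,#####,#...###############.......
217 ,,,,,,,,,,,,,,,,,,,,,,,##########################......
218 ,,,,,,,,,,,,,,,,,,,,,,,##########################......
219 ,,,,,,,,,,,,,,,,,,,,,,,,#,##################...........
220 ,,,,,,,,,,,,,,,,,,,,,,,,##################.............
221 ,,,,,,,,,,
[... 1025 characters left out ...]
###########.............................
239 #,,,,,,###################.............................
240 #,,,,,,#################o...,..........................
241 ##,,,,#################o....oo.,.......................
242 ###,,#################o....ooo.,.......................
243 ####################oo..,,oooo.,.......................
244 ####################...,,ooooo.,,......................
245 ###################,,.,,ooooo.,,,......................
246 ##################,,,,,.ooo..,,,.......................
247 ################...,,,,,,.,,,,,,.......................
248 ###############.....,,,,,,,,,,,........................
249 #############........,,,,,,,,..........................
```

Run:
```python
from h import *
g=load('s10')[1].astype(int).mean(2).astype(int);b=load('s8')[1].astype(int).mean(2).astype(int)
for r in range(203,238): print(r,' '.join('%3d'%x for x in g[r,316:344]))
```

```text
203  68  67  71  96 121 124 123 124 126 129 131 129 122 112 106 106 108 114 120 120 120 118 108 134 167 176 176 176
204  67  67  71  96 121 124 124 124 127 130 130 128 121 110 105 108 116 120 120 121 120 110 131 163 174 176 177 176
205  67  67  70  93 118 122 123 125 128 130 129 127 118 108 104 108 117 120 120 122 112 119 156 174 176 176 177 176
206  67  67  67  74  95 115 121 123 129 132 129 127 118 107 104 108 117 120 120 124 130 152 172 176 176 177 177 177
207  67  67  68  69  80  96 108 117 128 132 130 127 120 111 107 111 118 120 119 120 133 157 170 175 177 178 177 177
208  68  68  68  68  69  78  91  99 113 126 128 127 121 115 114 117 119 120 119 116 114 114 120 149 171 177 178 178
209  68  68  68  67  66  73  82  81  94 111 121 124 120 115 118 124 122 120 118 113 109 107 108 115 141 165 172 174
210  69  68  68  67  68  76  82  78  95 102 105 113 117 115 118 124 121 120 119 115 108 107 106 107 111 116 121 149
211  68  68  68  69  73  83  82  80  98  94  84 100 114 117 119 124 123 121 122 116 107 107 107 107 107 106 107 116
212  68  68  68  69  77  87  85  86 100  93  82 100 114 
[... 2259 characters left out ...]
 178
232 104 105 104 105 106 108 112 111 110 111 111 109 108 107 117 148 170 176 179 179 180 180 180 179 179 179 179 179
233 104 104 104 104 105 107 109 111 110 110 114 113 107 111 146 174 179 179 178 179 180 179 179 178 179 179 179 178
234 103 103 104 104 104 105 109 112 111 111 115 114 113 123 154 177 179 180 179 180 179 178 179 178 178 178 178 178
235 104 104 105 104 104 103 112 117 117 113 107 117 149 171 177 179 179 180 180 179 179 179 178 177 177 176 177 177
236 103 103 105 105 104 106 120 126 113 109 116 148 174 179 179 178 179 180 180 179 178 179 178 178 177 176 177 178
237 104 104 104 105 105 106 106 107 112 128 155 173 177 178 178 178 180 179 179 178 179 179 179 179 177 178 178 178
```

```bash
python3 -m handwheel '[[0.1,-0.1,-0.6,0,1],[0,0,-0.6,0,1],[0,0,-0.5,0,1],[0,0,0,0,1]]'; python3 -m handwheel '[[0,0,-0.3,0,1],[0,0,0,0,1]]'; python3 -m handwheel '[[0,0,-0.3,0,1],[0,0,0,0,1]]'
```

```text
t: 24.32
tool_pos: [0.5328, -0.1776, 0.3522]
orientation: [-2.054, -2.376, 0.0]
force: [-0.1, 0.2, -0.0]
opening: 0.0212
gripper_force: 39.9
t: 24.58
tool_pos: [0.5328, -0.1776, 0.3493]
orientation: [-2.055, -2.376, 0.0]
force: [0.1, 0.0, -0.6]
opening: 0.0215
gripper_force: 39.9
t: 24.82
tool_pos: [0.5328, -0.1776, 0.3461]
orientation: [-2.054, -2.376, 0.0]
force: [-0.3, -0.4, -1.0]
opening: 0.0214
gripper_force: 39.9
```

```bash
python3 -m handwheel '[[0,0,-0.2,0,1],[0,0,0,0,1]]'; python3 -m handwheel '[[0,0,-0.2,0,1],[0,0,0,0,1]]'
```

```text
t: 25.08
tool_pos: [0.533, -0.1777, 0.3452]
orientation: [2.054, 2.376, 0.0]
force: [-1.7, 1.0, 4.3]
opening: 0.0214
gripper_force: 39.9
t: 25.32
tool_pos: [0.5331, -0.1777, 0.3444]
orientation: [2.054, 2.375, 0.001]
force: [-4.3, 1.8, 12.7]
opening: 0.0211
gripper_force: 39.9
```

```bash
python3 -m handwheel '[[0,0,0,-0.15,1],[0,0,0,-0.15,1],[0,0,0,0,1]]' 50; python3 -c "
from h import *
s=readout.read_state();print(s['wrist_torque'])"; python3 -m handwheel '[[0,0,0,-0.15,1],[0,0,0,-0.15,1],[0,0,0,0,1]]' 50; python3 -c "
from h import *
s=readout.read_state();print(s['wrist_torque'])"
```

```text
t: 25.7
tool_pos: [0.5331, -0.1777, 0.3443]
orientation: [2.388, 2.039, 0.001]
force: [-3.8, 1.3, 11.4]
opening: 0.0215
gripper_force: 49.9
[0.26682796 1.1155352  0.01892879]
t: 26.08
tool_pos: [0.533, -0.1781, 0.3442]
orientation: [2.665, 1.659, 0.0]
force: [-3.5, 0.1, 9.6]
opening: 0.0211
gripper_force: 49.9
[-0.25986214  1.1159223  -0.00397288]
```

Run:
```python
from h import *
c,im=snap('wrist','w11');st=readout.read_state()['tool_pos']
print(proj(c,[st-[0,0,.2615],st-[0,0,.2035],[.5315,-.178,.083]]))
g=im.astype(float).mean(2)
for v in range(170,250,2): print(v,''.join(' .:-=+*#%@'[min(9,int(x/25.6))] for x in g[v,206:306]))
```

```text
[[255.46965349 195.52103127]
 [255.17003698 218.28984532]
 [253.98982511 196.1689562 ]]
170 +=====++++++++++++++++++++++++++++++++++++++++++++++++++++++++++++++++++++*#%%%%%%%%%%%%%%%%%%%%%%%%
172 ==+++++++++++++++++++++++++++++++++++++++++++++++++++++++++++++++++++++++++*#%%%%%%%%%%%%%%%%%%%%%%#
174 ++++++++++++++++++++++++++++++++++++++++++++++++++++++++++++++++++++++++++++++**##**#%%##%%%%%%%%%#*
176 ++++++++++++++++++++++++++++++++++++++++++++++++++++++++++++++++++++++++++++++++++++++++++*****###*+
178 ++++++++++++++++++++++++++++++++++++++++++++++++++++++++++++++++++++++++++++++++++++++++++++++++++++
180 ++++++++++++++++++++++++++++++++++++++++++======-======+++++++++++++++++++++++++++++++++++++++++++++
182 +++++++++++++++++++++++++++++++++++++++===--------------===++++++++++++++*##****##***+++++++++++++++
184 +++++++++++++++++*###*##*++++++++++++==----==+++++======----==+++++++++++*#%%%%%%%%%%%%%%######*++++
186 ***+++**+++++++++*%%%%%%%##*++++++++==-==++***********+++=----=++++++++++++***#%###%%%%%%%%%%%%%%#**
188 %%%%%%%%%#%%#*####%%%%%%%%%%#*+++++==-=+**#############***+=---
[... 2487 characters left out ...]
+++++++++++++++=+=======+==+=====+++++++++++==++********************#%
238 +++++++*++**************++++++++++++++++++++++++++++++++=+=+++*********++++++++*************+++*+**#
240 :::::-----:--=+**********++++++++++++++***+++++++++++++++*****#**********++++++**********+=---:-::--
242 ............:=+*************+++++++**********+++++*****###########**********************+=:.........
244 ............:=+**************++++****************#####################******************+=:.........
246 .............-+***************+*********################################****************+-:.........
248 .............-+************+++**#######################################**+=++***********+=:.........
```

```bash
python3 -m handwheel '[[0,0,-0.03,-0.15,1],[0,0,-0.03,-0.15,1],[0,0,-0.03,-0.15,1],[0,0,0,0,1]]' 50; python3 -c "
from h import *
s=readout.read_state();print(s['wrist_torque'])"; python3 -m handwheel '[[0,0,-0.04,-0.15,1],[0,0,-0.04,-0.15,1],[0,0,-0.04,-0.15,1],[0,0,0,0,1]]' 50; python3 -c "
from h import *
s=readout.read_state();print(s['wrist_torque'])"
```

```text
t: 26.62
tool_pos: [0.5328, -0.1787, 0.3429]
orientation: [2.967, 1.022, -0.0]
force: [-4.3, -4.6, 7.9]
opening: 0.0212
gripper_force: 49.9
[-1.25868826  1.08169256  0.07985418]
t: 27.12
tool_pos: [0.5325, -0.179, 0.3417]
orientation: [3.12, 0.333, -0.001]
force: [-7.5, -5.7, 10.3]
opening: 0.0211
gripper_force: 49.9
[-1.38843676  1.862597    0.05097401]
```

```bash
python3 -m handwheel '[[0,0,-0.04,-0.12,1],[0,0,0,-0.12,1],[0,0,0,0,1]]' 50
python3 - <<'E'
from h import *
s=readout.read_state();print(s['wrist_torque'])
c,im=snap('wrist','w12')
g=im.astype(float).mean(2)
for v in range(176,222,2): print(v,''.join(' .:-=+*#%@'[min(9,int(x/25.6))] for x in g[v,216:296]))
E
```

```text
t: 27.5
tool_pos: [0.5323, -0.1791, 0.3417]
orientation: [3.138, -0.042, -0.001]
force: [-8.0, -5.1, 12.8]
opening: 0.0212
gripper_force: 50.0
[-1.23915691  2.45939297  0.11379376]
176 +++++++++++++++++++++++++++++++++++++++++++*######***+++++++++++++++++++++++++++
178 +++++++++++++++++++++++++++++++++++++++++++*#######**+++++++++++++++++++++++++++
180 ++++++++++++++++++++++++++++++++++++++++++++++++++++++++++++++++++++++++++++++++
182 +++++++++++++++++++++++++++++++++=====----=-=====+++++++++++++++++++++++++++++++
184 +++++++++++++++++++++++++++++===----=========+=++++**#***+++++++++++++++++++++++
186 ++++++++++++++++++++++++++==----==+++*****************#%%#*+++++++++++++++++++++
188 ++++++++++++++++++++++++==--===+**########%@@%%%%#*****#%#*+++++++++++++++++++++
190 +++++++++++++++++++++++==--=+***#######%%%%@@@@@@%%#****#*++++++++++++++++++++++
192 +++++++++++++++++++++++==-=+*###############%%@@@@@%#***++++++++++++++++++++++++
194 ++++++++++++++++++++++==-==**##################%@@%%#***++++++++++++++++++++++++
196 ++++++++++++++++++++++==-=+*###########*****+++++*#@@@#**++++++++
[... 335 characters left out ...]
++++++++++++++++++++
206 ++++++++++++++++++++++++====================================++++++++++++++++++++
208 +++++++++++++++++++++++======================================+++++++++++++++++++
210 ++++++++++++++++++++++========================================++++++++++++++++++
212 +++++++++++++++++++++===========================================++++++++++++++++
214 ++++++++++++++++++=============================================-=+++++++++++++++
216 ++++++++++++++++++===============================================+++++++++++++++
218 +++++++++++++*****+++==========================================++*+***+++++++++*
220 ++++++++++***+****+++===========================================++*******+**++++
```

```bash
python3 -m handwheel '[[0,0,0,-0.08,1],[0,0,0,0,1]]' 50
python3 - <<'E'
from h import *
s=readout.read_state();print(s['wrist_torque'])
E
python3 -m handwheel '[[0,0,0,-0.06,1],[0,0,0,0,1]]' 50
python3 - <<'E'
from h import *
s=readout.read_state();print(s['wrist_torque'])
E
```

```text
t: 27.8
tool_pos: [0.5323, -0.179, 0.3417]
orientation: [3.133, -0.166, -0.001]
force: [-8.6, -5.9, 13.1]
opening: 0.0218
gripper_force: 50.0
[-1.29494023  2.55047986  0.1995904 ]
t: 28.05
tool_pos: [0.5323, -0.179, 0.3418]
orientation: [3.127, -0.259, -0.001]
force: [-10.6, -4.5, 14.1]
opening: 0.0213
gripper_force: 50.0
[-1.16854305  2.57184975  0.36941884]
```

```bash
python3 -m handwheel '[[0,0,0.05,0.15,1],[0,0,0,0.15,1],[0,0,0,0,1]]' 8;  python3 -m handwheel '[[-0.4,-0.08,-0.01,0,1],[-0.4,-0.08,-0.03,0,1],[-0.4,-0.08,-0.05,0,1],[0,0,0,0,1]]' 8; python3 -m handwheel '[[-0.4,-0.08,-0.07,0,1],[-0.4,-0.08,-0.09,0,1],[-0.4,-0.08,-0.1,0,1],[0,0,0,0,1]]' 8
```

```text
t: 28.42
tool_pos: [0.533, -0.1781, 0.3412]
orientation: [3.133, 0.211, 0.001]
force: [-0.7, -2.0, 3.9]
opening: 0.0219
gripper_force: 8.0
t: 28.92
tool_pos: [0.5205, -0.1801, 0.3397]
orientation: [3.134, 0.212, -0.0]
force: [-0.2, -1.7, 5.7]
opening: 0.0215
gripper_force: 8.0
t: 29.42
tool_pos: [0.5083, -0.1823, 0.3365]
orientation: [-3.134, -0.213, 0.002]
force: [-1.9, 1.8, 3.8]
opening: 0.0211
gripper_force: 8.0
```

Run:
```python
from h import *
c,im=snap('wrist','w13');st=readout.read_state()['tool_pos']
print(proj(c,[[.533,-.178,.078],st-[0,0,.2615],st-[0,0,.167],[.527,-.179,.113]]))
g=im.astype(float).mean(2)
for v in range(170,250,2): print(v,''.join(' .:-=+*#%@'[min(9,int(x/25.6))] for x in g[v,200:300]))
```

```text
[[255.40539158 171.00363541]
 [256.44895843 196.34012075]
 [256.04471665 241.88121536]
 [255.36043766 187.44968978]]
170 -------=+++++++++++++++++++++++++++++++=--=+*#######################**+=====++++++++++++++++++++++++
172 --------=++++++++++++++++++++++++++++++==-=+************+*+++++++++=====-==+++++++++++++++++++++++++
174 --------=++++++++++++++++++++++++++++++==-======+************+**+******+===+++++++++++++++++++++++++
176 --------=+++++++++++++++++++++++++++++++===+***********************#%%#*++++++++++++++++++++++++++++
178 ---------=++++++++++++++++++++++++++++++++=+####************+++*++#@@@%###*+++++++++++++++++++++++++
180 ---------=++++++++++++++++++++++++++++++++++*#%#*++********++++++*@@@@%%%%#*++++++++++++++++++++++++
182 ----------=+++++++++++++++++++++++++++++++++++****++++******++++#%@@@%%@%#*+++++++++++++++++++++++++
184 ----------=+++++++++++++++++++++++++++++++++++++****+*******++*#%%%%%%%%#*++++++++++++++++++++++++++
186 -----------=+++++++++++++++++++++++++++++++++++++++*+*******+*#%%%%%%%%%#*++++++++++++++++++++++++++
188 -----------=++++++++++++++++++++++
[... 2516 characters left out ...]
**++++++++++++++++++++++++++++++++++++++++++++++++++++****************
238 +++++++++++++****+***************+++++++++++++++++++++++++++++++++++++++++++++++++++**************++
240 :::::::::-:-:-::--=+*************+++++++++++*+++++++++++++++++++++++++++++++++++++++***********+=---
242 ..................:=+*************+++*++*++*+++++++++++++++++++++++++++++++++++++++***********++-...
244 ..................:=**************++**********++++++++++++++++++++++++++++***+++++*************=-...
246 ..................:=+*****************************+++++++++++++++++++++********+++************+=:...
248 ..................:=+***********++=++****************+++++++++++++++**********++=++***********+=:...
```

```bash
python3 -m handwheel '[[-0.4,-0.08,-0.12,0,1],[-0.4,-0.08,-0.13,0,1],[0,0,-0.1,0,1],[0,0,0,0,1],[0,0,0,0,1]]' 8;python3 - <<'E'
from h import *
c,im=snap('wrist','w14');st=readout.read_state();print(st['wrist_torque']);st=st['tool_pos']
print(proj(c,[[.533,-.178,.078]]))
g=im.astype(float).mean(2)
for v in range(146,204,2): print(v,''.join(' .:-=+*#%@'[min(9,int(x/25.6))] for x in g[v,220:300]))
E
```

```text
t: 30.1
tool_pos: [0.5006, -0.1841, 0.3337]
orientation: [-3.134, -0.213, 0.001]
force: [-4.0, 2.0, 7.5]
opening: 0.0217
gripper_force: 8.0
[0.62069222 0.78218392 0.09505543]
[[254.43871836 163.06618282]]
146 @@%%@@@@@@@@@@@@@%@@@%%@@%@@%%%%%%%%%%%%%%%%%%%%%%%%%%%@@@@%@%@%@%%@%%%%%%%%%%%%
148 @%@@%%@@@@@@@@@@@@@%@@@@%%%##**************###%%%%%@@@@%@%@@@@@%@@%%@%%%%%%%%%%%
150 @%@%%%@@@@@@@@@@@@@@@@%%#**********************##%%%@@@@@@@%%@%%@%@%%%%%%%%%%%%%
152 @%@@@@@@@@@@@@@@@@@@%#*********#%%%%%%%%#**+******#%%@@@%%%%@@%@%%%%%%%%%%%%%%%%
154 @@@@@@@@%%%@%@@@%@%%#*****###%@@@@@@@@@@@%%###******#%%@%%%%%@%%%%%%%%%%%%%%%%%%
156 @@@%%%%%%*###%#%%###****#@@@@@@@@@@@@@@@@@@@@@%#*****%%%%%%%%%%%######%%%%%#***#
158 %%%%*****+++++++++=====*%%@@@%%%@@@@@@@@@@@@@@@@%#***#%%%%%%%#**+++++++****+++++
160 %%%#*+++++++++++++==-=+*##%%%###########%%@@@@@@@%#***#%%%%%#+++++++++++++++++++
162 +***++++++++++++++====*##################%@@@@@@@%*===++****++++++++++++++++++++
164 ++++++++++++++++++====+++******##***++++++****+++==--==+++++++++++++++++++++++++
166 ++++++++++++++++++=========+*************
[... 869 characters left out ...]
++++++++++++++++++++
188 ++++++++++++++++++++++****######%##%%%##%######******+++++++++++++++++++++++++++
190 +++++++++++++++++++++****########################**+++++++++++++++++++++++++++++
192 ++++++++++++++++++++++++**+****++++++******+++++++++++++++++++++++++++++++++++++
194 +++++++++++++++++++++++++++**+++++++++++++++++++++++++++++++++++++++++++++++++++
196 +++++++++++++++++++++++*+*+++*+++++++++++++++++++++++++++=++++++++++++++++++++++
198 +++++++++++++++++++++*+++****++++++++++++++++++++++++++++==+++++++++++++++++++++
200 +++++++++++++++++++++++*+++*++++++++++++++++++++++++++++++======++++++++++++++++
202 ======+==++++++++++++++**+*+*++++++++++++++++++++++++++++======+++++++++++++++++
```

```bash
python3 -m handwheel '[[0.4,0.08,0.22,0,1],[0.4,0.08,0.12,0,1],[0.4,0.08,0.1,0,1],[0.4,0.08,0.09,0,1],[0.4,0.08,0.07,0,1],[0.4,0.08,0.05,0,1],[0.4,0.08,0.03,0,1],[0.4,0.08,0.01,0,1],[0,0,0,0,1]]' 8; python3 -m handwheel '[[0,0,0,0,1],[0,0,0,0,1]]' 40;python3 - <<'E'
from h import *
c,im=snap('wrist','w15');st=readout.read_state()['tool_pos']
print(proj(c,[st-[0,0,.2615],st-[0,0,.2035],st-[0,0,.139]]))
g=im.astype(float).mean(2)
for v in range(176,206,2): print(v,''.join(' .:-=+*#%@'[min(9,int(x/25.6))] for x in g[v,220:300]))
E
```

```text
t: 31.28
tool_pos: [0.5332, -0.1775, 0.3404]
orientation: [-3.134, -0.213, -0.001]
force: [-1.2, -0.5, 0.2]
opening: 0.0212
gripper_force: 8.0
t: 31.52
tool_pos: [0.5329, -0.1776, 0.3405]
orientation: [-3.134, -0.213, -0.001]
force: [0.7, 0.6, -1.2]
opening: 0.0215
gripper_force: 40.0
[[256.19699829 196.88247317]
 [255.98986341 219.86539779]
 [255.5600122  267.67246538]]
176 ++++++++++++++++++++++++++++++++++++++++++++++++++++++++++++++++++++++++++++++++
178 +++++++++++++++++++++++++++++++++++++++*####****#%%%###*++++++++++++++++++++++++
180 ++++++++++++++++++++++++++++++++++++++*#%%%%%%%%%%%%%%%#*+++++++++++++++++++++++
182 ++++++++++++++++++++++++++++++++++++=+*####%%%%%%%%%%%%%#+++++++++++++++++++++++
184 +++++++++++++++++++++++++++++====------=++*****##%%%%%%#*+++++++++++++++++++++++
186 ++++++++++++++++++++++++++==-----=======+++++*****##%%#*++++++++++++++++++++++++
188 ++++++++++++++++++++++++==---===+*********++++++*****#*+++++++++++++++++++++++++
190 ++++++++++++++++++++++==--==+****#########***####****+++++++++++++++++++++++++++
192 +++++++++++++++++++++==--=+*############%####%@@%#*****+++++++++++++++++++++++++
194 +++++++++++++++++++++=--==**###############%@@@@@%%#**+=++++++++++++++++++++++++
196 +++++++++++++++++++++==-=+*################%@@@@@@@#*+==++++++++++++++++++++++++
198 +++++++++++++++++++++====+******************##%%%%%#*+==++++++++++++++++++++++++
200 +++++++++++++++++++++==-===+++++++++++++++=++*%@@@@@#+=+++++++++++++++++++++++++
202 ++++++++++++++++++++++===+***+++***********++*#@@@@@*+++++++++++++++++++++++++++
204 ++++++++++++++++++++++++++**###%%%%%%%%%%%%%###*#%%#++++++++++++++++++++++++++++
```

```bash
python3 -m handwheel '[[0,0,1,0,1],[0,0,1.5,0,1],[0,0,1.5,0.177,1],[0.5,-2.5,0,0.178,1],[0.5,-2.6,0,0.178,1],[0.5,-2.6,0,0.178,1],[0.5,-2.5,0,0.178,1],[0,0,0,0.178,1],[0,0,0,0.178,1],[0,0,0,0.178,1]]' 40; python3 -m handwheel '[[0,0,-1,0,1],[0,0,-1,0,1],[0,0,-0.7,0,1],[0,0,0,0,1]]' 40
```

```text
t: 32.83
tool_pos: [0.553, -0.2799, 0.3819]
orientation: [2.227, 2.213, 0.001]
force: [0.3, -0.9, -0.3]
opening: 0.0215
gripper_force: 40.0
t: 33.33
tool_pos: [0.5526, -0.2794, 0.3521]
orientation: [-2.235, -2.205, 0.001]
force: [-0.0, 0.1, -1.2]
opening: 0.0216
gripper_force: 40.0
```

```bash
python3 -m handwheel '[[0,0,-0.3,0,1],[0,0,0,0,1]]'; python3 -m handwheel '[[0,0,-0.3,0,1],[0,0,0,0,1]]';python3 - <<'E'
from h import *
c,im=snap('wrist','w16');st=readout.read_state()['tool_pos']
print(proj(c,[st-[0,0,.2615]]))
g=im.astype(float).mean(2)
for v in range(176,212,2): print(v,''.join(' .:-=+*#%@'[min(9,int(x/25.6))] for x in g[v,216:296]))
E
```

```text
t: 33.58
tool_pos: [0.5529, -0.2796, 0.3504]
orientation: [-2.235, -2.208, -0.0]
force: [-1.4, -0.2, -0.8]
opening: 0.0215
gripper_force: 40.0
t: 33.83
tool_pos: [0.5528, -0.2796, 0.3472]
orientation: [-2.235, -2.208, 0.0]
force: [-0.2, 1.0, -0.8]
opening: 0.0215
gripper_force: 40.0
[[256.36284565 195.45242564]]
176 ++++++++++++++++++++++++++++++++++++++++++++++++++++++++++++++++++++++++++++++++
178 *+++++++++++++++++++++++++++++++++++========++++++++++++++++++++++++++++++++++++
180 %%###***++++++++++++++++++++++++===----------===++++++++++++++++++++++++++++++++
182 %%%%%%%%%%%%##***++++++++++++===---=======------==++++++++++++++++++++++++++++++
184 %%%%%%%%%%%%%%%%%%%%%#####*+==-===++******++==----==++++++++++++++++++++++++++++
186 %%%%%%%%%%%%%%%%%%%%%%%%%%#*==+**##########**++==---==++++++++++++++++++++++++++
188 %%%%%%%%%%%%%%%%%%%%%%%%%%*++*################**++=---=+++++++++++++++++++++++++
190 #%%%%%%%%%%%%%%%%%%%%%%%%#**####################**+=--==++++++++++++++++++++++++
192 *%%%%%%%%%%%%%%%%%%%%%%%%#***********############**++++*#%%%####*+++++++++++++++
194 +#%%%%%%%%%%%%%%%%%%%%%%%#**+++*++++====++********###*+**#%%%%%%#*++++++++++++++
196 +*%%%%%%%%%%%%%%%%%%%%%%%%#*++++++++++========+++++**++**#%%%%%%%%%%%%####*+++++
198 =+#%%%%%%%%%%%%%%%%%%%%%%%%####**++++++++++++++++++*+++**#%%%%%%%%%%%%%%%%%%%%%#
200 =+*%%%%%%%%%%%%%%%%%%%%%%%%@@@@%#+++++++++++++++++***++*#%%%%%%%%%%%%%%%%%%%%%%%
202 ==+#%%%%%%%%%%%%%%%%%%%%%%%@@@@@#+++**********+++++*+***#%%%%%%%%%%%%%%%%%%%%%%%
204 ==+*%%%%%%%%%%%%%%%%%%%%%%%%#%#######%#%%%#%######**++*#%%%%%%%%%%%%%%%%%%%%%%%%
206 ===+#%%%%%%%%%%%%%%%%%%%%##*+***####*#########*####***+*##%%%%%%%%%%%%%%%%%%%%%%
208 ===+*%%%%%%%%%%%%%%%%%%#*+==============================++*#%%%%%%%%%%%%%%%%%%%%
210 ====+#%%%%%%%%%%%%%%%#*+===================================+*#%%%%%%%%%%%%%%%%%%
```

```bash
python3 -m handwheel '[[0,0,-0.3,0,1],[0,0,-0.2,0,1],[0,0,0,0,1]]' 50; python3 -m handwheel '[[0,0,0,-0.15,1],[0,0,0,-0.15,1],[0,0,-0.03,-0.15,1],[0,0,-0.03,-0.15,1],[0,0,0,0,1]]' 50;python3 -c "
from h import *
s=readout.read_state();print(s['wrist_torque'])"
```

```text
t: 34.25
tool_pos: [0.553, -0.2797, 0.3428]
orientation: [2.234, 2.208, 0.0]
force: [-0.6, 0.5, 2.3]
opening: 0.0214
gripper_force: 50.0
t: 34.88
tool_pos: [0.5532, -0.2795, 0.3424]
orientation: [2.786, 1.45, 0.002]
force: [1.6, 1.4, 3.0]
opening: 0.0214
gripper_force: 50.0
[ 0.23307504 -0.20734125  0.10178236]
```

```bash
python3 -m handwheel '[[0,0,-0.05,-0.15,1],[0,0,-0.05,-0.15,1],[0,0,-0.05,-0.15,1],[0,0,-0.05,-0.15,1],[0,0,-0.05,-0.15,1],[0,0,0,-0.15,1],[0,0,0,0,1]]' 50;python3 -c "
from h import *
s=readout.read_state();print(s['wrist_torque'])"; python3 -m handwheel '[[0,0,0,-0.1,1],[0,0,0,0,1]]' 50;python3 -c "
from h import *
s=readout.read_state();print(s['wrist_torque'])"
```

```text
t: 35.75
tool_pos: [0.5526, -0.281, 0.3404]
orientation: [3.137, 0.094, 0.001]
force: [-1.5, -3.8, 4.3]
opening: 0.0212
gripper_force: 50.0
[-1.16969396  0.71276471  0.07532513]
t: 36.0
tool_pos: [0.5525, -0.281, 0.3403]
orientation: [3.138, -0.062, 0.0]
force: [-2.6, -5.6, 4.6]
opening: 0.0213
gripper_force: 50.0
[-1.22473086  0.83059269  0.08268838]
```

```bash
python3 -m handwheel '[[0,0,0,-0.1,1],[0,0,0,0,1]]' 50;python3 -c "
from h import *
s=readout.read_state();print(s['wrist_torque'])"; python3 -m handwheel '[[0,0,0,-0.07,1],[0,0,0,0,1]]' 50;python3 -c "
from h import *
s=readout.read_state();print(s['wrist_torque'])"
```

```text
t: 36.25
tool_pos: [0.5524, -0.2811, 0.3403]
orientation: [3.13, -0.218, 0.0]
force: [-3.6, -5.2, 4.9]
opening: 0.0209
gripper_force: 50.0
[-1.33438762  0.96136375  0.17587143]
t: 36.5
tool_pos: [0.5524, -0.2811, 0.3403]
orientation: [3.121, -0.327, -0.0]
force: [-4.2, -4.6, 6.0]
opening: 0.0213
gripper_force: 50.0
[-1.38464625  1.08076637  0.28007316]
```

```bash
python3 -m handwheel '[[0,0,0.05,0.17,1],[0,0,0,0.17,1],[0,0,0,0,1]]' 8;  python3 -m handwheel '[[-0.4,-0.08,-0.01,0,1],[-0.4,-0.08,-0.03,0,1],[-0.4,-0.08,-0.05,0,1],[-0.4,-0.08,-0.07,0,1],[-0.4,-0.08,-0.09,0,1],[-0.4,-0.08,-0.1,0,1],[-0.4,-0.08,-0.12,0,1],[-0.4,-0.08,-0.13,0,1],[0,0,-0.1,0,1],[0,0,0,0,1]]' 8;python3 -m handwheel '[[0,0,0,0,1]]'
python3 - <<'E'
from h import *
c,im=snap('wrist','w17');st=readout.read_state()['tool_pos']
print(proj(c,[[.553,-.28,.078]]))
g=im.astype(float).mean(2)
for v in range(146,200,2): print(v,''.join(' .:-=+*#%@'[min(9,int(x/25.6))] for x in g[v,220:300]))
E
```

```text
t: 36.88
tool_pos: [0.5526, -0.2797, 0.3392]
orientation: [-3.134, -0.205, 0.002]
force: [-0.5, -0.6, -1.5]
opening: 0.0216
gripper_force: 7.9
t: 38.12
tool_pos: [0.5205, -0.2862, 0.3334]
orientation: [3.135, 0.202, -0.001]
force: [-3.3, 2.1, 6.2]
opening: 0.0219
gripper_force: 8.0
t: 38.25
tool_pos: [0.5205, -0.2862, 0.3334]
orientation: [3.135, 0.202, -0.001]
force: [-3.2, 1.4, 7.0]
opening: 0.0219
gripper_force: 8.0
[[253.88128329 163.136753  ]]
146 %%%%%%%%%%%%%%%%%%%%%%%%%%%%%%%%%%%%%%%%%%%%%%%%%%%%%%%%%%%%%%%%%%%%%%%%%%%%%%%%
148 %%%%%%%%%%%%%%%%%%%%%%%%%%%%##************##%%%%%%%%%%%%%%%%%%%%%%%%%%%%%%%%%%%%
150 %%%%%%%%%%%%%%%%%%%%%%%%##********************##%%%%%%%%%%%%%%%%%%%%%%%%%%%%%%%%
152 %%%%%%%%%%%%%%%%%%%%%%#********#########*********#%%%%%%%%%%%%%%%%%%%%%%%%%%%%%%
154 %%%%%%%%%%%%%%%%%%%%#*******#%%@@@@@@@@@%##********#%%%%%%%%%%%%%%%%%%%%%%%%%%%%
156 %%%%%%%%%######%%%#*****%@@%%@@@@@@@@@@@@@@@%%#*****#%%%%%%%%%%%%%####%%%%%%%%%%
158 %%%#**##*+++++++*+====+#%@@@@%@@@@@@@@@@@@@@@@@%#****#%%%%%%%####*+++++********+
160 %%%#+++++++++++++==--=+*##%%%%#######%%%%@@@@@@@
[... 947 characters left out ...]
++++++++++++++++++++
184 ++++++++++++++++++++++++++++++++***********%%%%%%%%%*+++++++++++++++++++++++++++
186 +++++++++++++++++++++++++++******************###%%%#++++++++++++++++++++++++++++
188 ++++++++++++++++++++++++******#############*#******+++++++++++++++++++++++++++++
190 +++++++++++++++++++++****#############%##########**+++++++++++++++++++++++++++++
192 +++++++++++++++++++++++***************************++++++++++++++++++++++++++++++
194 ++++++++++++++++++++++++++++++++++++++++++++++++++++++++++++++++++++++++++++++++
196 ++++++++++++++++++++++++++++++++++++++++++++++++++++++++=+++++++++++++++++++++++
198 ++++++++++++++++++++++++*++++++++++++++++++++++++++++++++===++++++++++++++++++++
```

```bash
python3 -m handwheel '[[0.4,0.08,0.22,0,1],[0.4,0.08,0.12,0,1],[0.4,0.08,0.1,0,1],[0.4,0.08,0.09,0,1],[0.4,0.08,0.07,0,1],[0.4,0.08,0.05,0,1],[0.4,0.08,0.03,0,1],[0.4,0.08,0.01,0,1],[0,0,0,0,1]]' 8; python3 -m handwheel '[[0,0,0,0,1],[0,0,0,0,1],[0,0,1,0,1],[0,0,2,0,1],[0,0,3,0,1],[0,0,4,0.1,1],[-2,2,4,0.17,1],[-2,4,0,0.17,1],[-2,5,0,0.17,1],[-2.3,5,0,0.17,1]]' 40;python3 -m handwheel '[[0,6,0,0.17,1],[0,6,0,0.17,1],[0,6,0,0.17,1],[0,6,0,0.1,1],[0,6,0,0.05,1],[0,6,0,0,1],[0,6,0,0,1],[0,1,0,0,1],[0,0,0,0,1]]'; python3 -c "
from h import *
print(readout.read_state()['force'],readout.read_state()['wrist_torque'])
snap('side','s18');snap('top','t18')"
```

```text
t: 39.42
tool_pos: [0.5532, -0.2794, 0.3397]
orientation: [-3.135, -0.203, -0.0]
force: [0.0, 0.2, -0.4]
opening: 0.0215
gripper_force: 8.0
t: 40.67
tool_pos: [0.469, -0.1184, 0.4818]
orientation: [2.818, 1.385, 0.003]
force: [0.6, -0.1, -0.3]
opening: 0.0215
gripper_force: 40.0
t: 41.8
tool_pos: [0.4697, 0.3108, 0.4809]
orientation: [2.222, 2.22, 0.002]
force: [0.8, -0.2, -0.6]
opening: 0.0213
gripper_force: 40.0
[ 0.77287407 -0.17013283 -0.6328931 ] [-0.08575057  0.074938   -0.01826291]
```

```bash
python3 -m handwheel '[[-0.4,0.05,0,0,1],[0,0,0,0,1]]'
python3 - <<'E'
from h import *
g=load('t18')[1].astype(float).mean(2)
for u,v in((359,186),(396,179)):
    for r in range(v-7,v+8): print(''.join(' .:-=+*#%@'[min(9,int(x/25.6))] for x in g[r,u-8:u+9]))
s,im=snap('side','s19');st=readout.read_state()['tool_pos'];print(st)
P=[st-[0,0,d] for d in(.139,.167,.2035,.2175,.2615)];print(proj(s,P).round(1).tolist())
u,v=proj(s,P[2])[0].astype(int)
h=im.astype(int).mean(2)
for r in range(v-8,v+24): print(r,' '.join('%3d'%x for x in h[r,u-12:u+13]))
E
```

```text
t: 42.15
tool_pos: [0.4658, 0.3099, 0.4801]
orientation: [2.225, 2.218, 0.001]
force: [-0.3, 0.5, -0.5]
opening: 0.0212
gripper_force: 40.0
++*++++++++++++++
**+++++++++++++++
+++*++=====++++++
***+===++++=+++++
**++==*####*+++++
**+=+*######*++++
**+-=*###*+=-=+++
*++-++=--=====+++
**+--=====+*+++++
*++===+***###++++
+*+=+#######*++++
+++=:*#####*+++++
++++=-=*##*++++++
**+++++++++++++++
**+++++++++++++++
+++++++++++++++++
+++++++++++++++++
+++++=======+++++
++++==-+**++=++++
+++===+*####*=+++
+++=-+#######+=++
++==-+###*+--=+++
++==-+=-=======++
++==-=====++**+++
+++=-=+***###*+++
+++--+#######=+++
+++==-*#####=++++
+++++--=**+=+++++
+++++++==++++++++
+++++++++++++++++
[0.46590698 0.31006341 0.47993899]
[[203.0, 91.6], [203.4, 101.2], [203.9, 113.3], [204.0, 117.9], [204.6, 131.9]]
105  52  53  53  55  69  95 122 132 126  97 104 118 128 123 124 126 125 123 116 102 113  71  49  45  45
106  52  52  51  52  54  66  94 121 124  97 103 121 132 127 126 125 126 124 117  86  76  51  47  45  45
107  52  52  53  56  56  64  79 101 110 103 106 128 134 129 128 126 125 123 114  73  63  52  47  
[... 2322 characters left out ...]
 173 172 173 173 172 159 122 117 116 125 149 170 173 172 172 173 173 173 172
131 174 173 173 173 173 173 173 173 173 173 172 164 142 126 110 124 164 172 173 173 173 173 173 173 173
132 173 172 173 173 173 173 173 173 173 173 173 171 167 163 160 162 172 173 173 173 172 173 173 172 171
133 172 172 172 173 173 173 173 172 173 173 172 172 172 172 173 172 173 173 173 171 167 167 167 166 149
134 172 171 172 172 173 173 173 173 172 173 173 173 173 171 168 168 168 168 167 150 109 109 114 114 106
135 172 173 172 172 173 174 173 173 171 167 168 168 167 152 113 115 123 124 124 117 103 102 103 102 101
136 172 173 171 168 168 169 169 167 153 113 116 123 123 118 103 106 110 111 112 111 108 108 107 106 105
```

```bash
python3 -m handwheel '[[0,0.1,-4,0,1],[0,0,-5,0,1],[0,0,-4,0,1],[0,0,0,0,1]]';python3 -m handwheel '[[0,0,-1,0,1],[0,0,-1,0,1],[0,0,-1,0,1],[0,0,-1,0,1],[0,0,-1,0,1],[0,0,0,0,1]]'
```

```text
t: 42.7
tool_pos: [0.4647, 0.3108, 0.3459]
orientation: [-2.223, -2.217, 0.011]
force: [-0.0, -0.4, -1.3]
opening: 0.0216
gripper_force: 40.0
t: 43.45
tool_pos: [0.4655, 0.3116, 0.2984]
orientation: [-2.223, -2.219, 0.003]
force: [-0.2, -1.3, -0.8]
opening: 0.0215
gripper_force: 40.0
```

```bash
python3 -m handwheel '[[0,0,-0.7,0,1],[0,0,-0.7,0,1],[0,0,-0.7,0,1],[0,0,-0.3,0,1],[0,0,0,0,1]]';python3 -m handwheel '[[0,0,-0.2,0,1],[0,0,-0.2,0,1],[0,0,0,0,1]]'
```

```text
t: 44.08
tool_pos: [0.4657, 0.3118, 0.2753]
orientation: [-2.224, -2.219, 0.001]
force: [-0.3, 0.1, -0.2]
opening: 0.0211
gripper_force: 40.0
t: 44.45
tool_pos: [0.4658, 0.3118, 0.2715]
orientation: [-2.224, -2.219, 0.0]
force: [-0.2, -0.4, -0.8]
opening: 0.0212
gripper_force: 40.0
```

```bash
python3 -m handwheel '[[0,0,-0.15,0,1],[0,0,-0.15,0,1],[0,0,0,0,1]]';python3 -m handwheel '[[0,0,0,0,0.9],[0,0,0,0,0.6],[0,0,0,0,0.4],[0,0,0,0,0.2],[0,0,0,0,0],[0,0,0,0,0],[0,0,0,0,0]]' 5; python3 -m handwheel '[[0,0,2,0,0],[0,0,4,0,0],[0,0,5,0,0],[0,0,5,0,0],[5,0,0,0,0],[0,0,0,0,0]]'
python3 - <<'E'
from h import *
s,im=snap('side','s20');c,w=snap('wrist','w20')
P=[[.4657,.3118,z] for z in(.128,.066)];print(proj(s,P).round(1).tolist())
h=im.astype(int).mean(2)
for r in range(154,186): print(r,' '.join('%3d'%x for x in h[r,193:220]))
b=load('side0')[1].astype(int).mean(2)
print('orig');
for r in (157,158,159,160,161,165,170,174,176): print(r,' '.join('%3d'%x for x in b[r,193:220]))
E
```

```text
t: 44.82
tool_pos: [0.4658, 0.3118, 0.2685]
orientation: [-2.224, -2.219, 0.001]
force: [-0.6, 0.7, -0.9]
opening: 0.0212
gripper_force: 40.0
t: 45.7
tool_pos: [0.4658, 0.3119, 0.2687]
orientation: [-2.224, -2.219, 0.0]
force: [-0.4, -0.1, 0.6]
opening: 0.0766
gripper_force: 0.0
t: 46.45
tool_pos: [0.5179, 0.3114, 0.4299]
orientation: [2.225, 2.217, 0.002]
force: [0.2, -0.3, -1.6]
opening: 0.0929
gripper_force: 0.0
[[205.4, 159.1], [206.1, 176.8]]
154 111 111 111 114 118 120 121 111  82  77  78  76  76  76  77  76  76  76  77  80  88 104 129 159 199 231 240
155 110 109 110 113 115 117 117 109  81  76  77  76  76  76  76  76  76  76  76  76  77  79  88 105 131 161 202
156 110 109 108 110 113 114 114 107  81  76  76  76  76  76  76  77  76  76  76  76  76  76  76  79  87 104 131
157 125 110 107 107 108 108 109 103  80  76  76  78  85  92  96  91  78  75  75  75  76  76  75  75  76  79  87
158 202 131 113 106 104 103 104  98  81  88 104 122 148 171 180 160 108  88  76  76  76  76  76  75  75  75  76
159 234 205 150 107 104 103 103  98  97 147 196 214 221 221 214 195 184 148  87  76  76 
[... 3248 characters left out ...]
  77  77  77  77  77  77  76
160 222 183 135 103 106 108 108 116 152 188 189 194 195 173 184 198 192 144  86  77  77  77  77  76  77  76  76
161 137 110  92  90 103 105 107 113 136 167 186 189 179 149 157 167 181 152  89  76  76  77  76  77  76  76  76
165  96  95  94  96  98 100  95  83  90 104 128 130 128 131 133 133 132 124  97  78  75  75  75  76  75  76  74
170 110 110 108 108 110 111 105  89  83  96 122 127 125 128 130 131 129 119  95  97 110 108  94  72  67  69  68
174 104 101  98  98  99 101 103  95  84  99 126 134 135 132 129 128 127 119 111 122 119 117 118 113  93  70  56
176 124 122 123 128 129 126  99  89  96 112 124 132 135 135 133 130 129 121 123 142 141 134 124 100  70  53  48
```

```bash
python3 -c "
from h import *
print(job.close_job())"
```

```text
the job is handed in; nothing more can be done
None
```

I packed the case, shut the cover, turned both screws to their locked stops and hung the driver back in its block, then handed the job in at about 46 s of the 72 s; no verdict came back, so these results rest on my own images and force readings.

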